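# Hang a two-part proof load on the spring check stand

### The job

Load the spring check stand: hang the steel hanger by its hook on the rail of the blue sprung carriage, then hang the brass check weight from the hanger's lower loop, so that the two form a hanging chain. You cannot see how heavy the parts are: ease each load onto the spring without forcing it and let go only once the spring carries it, so that the delicate carriage never jumps, springs back or gets pulled on towards its lower stop. Leave the chain hanging free and still, and do not disturb the other things on the table.

Things in the scene. Friction and masses are not known exactly. Their poses are not given: they have to be found in the camera images.
- check_stand: Spring check stand, fixed on the table: grey base plate 150 x 150 x 14 mm, aluminium barrel 36 mm thick with black cap (top 288 mm high), blue sprung carriage on its front. Origin on the table top straight under the carriage's rail; x points from the rail to the barrel (its axis 70 mm behind the rail), y along the rail, z up. Base reaches from x = -20 to 130 mm.
- spring_carriage (a joint): Carriage travel in m: 0 unloaded, grows as it is pulled down; lower stop at 0.075. Spring about 200 N/m (5 mm per newton), no preload, lightly damped. Delicate: never faster than 50 mm/s up or down, never lower than 68 mm. It comes to rest 20 to 60 mm down under both parts.
- rail_top (a point): Top of the middle of the carriage's rail, a 10 mm steel bar along the stand's y, 52 mm free between two blue cheeks; 232 mm above the table when unloaded, moves with the carriage. 30 mm are free behind the bar. A black bumper with a sloping top lies 48 to 72 mm below the bar; its front face is 8 mm in front of the bar's centre line; the hung hanger's strap leans on it.
- hanger: Steel hanger, 0.17 to 0.27 kg, at first upright on the table on its loop. Origin on its underside below the hook's middle; x level, from loop to hook; z up. Strap 30 x 5 mm at x = -12 mm, inverted-U hook 19 mm wide inside, tongue at x = +12 mm reaching 16 mm below the hook's ceiling: it goes behind the rail. Level loop of 8 mm bar from x = -12 to -80.5 mm, 60 mm wide.
- hanger_hook (a point): Middle of the ceiling inside the hanger's hook, 68.5 mm above its underside; it belongs on rail_top. Hung, the hanger leans back a little (up to 0.1 rad) until its strap's foot rests on the bumper.
- hanger_grip (a point): Point on the hanger's black grip tab (12 mm along x, 16 mm along y, 42 mm tall): 96.5 mm above the underside, 18 mm below the tab's top, 22 mm above the hook's top face, 12.5 mm in front (-x) of the hook's middle, over the centre of mass. Pinch it from above across y.
- loop_bar_top (a point): Top of the middle of the loop's front bar (8 mm thick, along y): 80.5 mm in front (-x) of the hook's middle, 10.5 mm above the underside, 58 mm below the hook's ceiling. Two brass collars on the bar, 13 mm in diameter, leave a seat 24 mm wide. The weight's hook may bear on it with 16 N at most.
- check_weight: Brass check weight, 0.3 to 0.84 kg (differs unseen), at first upright on the table: disc 48 mm wide, 40 mm tall, strap 16 x 5 mm at x = -9.5 mm, inverted-U hook 14 mm wide inside, tongue at x = +9.5 mm reaching 16 mm below the hook's ceiling: it goes inside the hanger's loop, behind its front bar. 39 mm open between disc and tongue. Origin under the disc; x from strap to tongue; z up.
- weight_hook (a point): Middle of the ceiling inside the check weight's hook, 95 mm above its underside; it belongs on loop_bar_top.
- weight_grip (a point): Point on the weight's black grip tab (12 mm along x, 16 mm along y, 42 mm tall), above its centre: 123 mm above the underside, 18 mm below the tab's top, 22 mm above the hook's top face. Pinch it from above across y.
- vial_13: upright open glass vial without cap, 30 mm wide and 67 mm tall, right of the work near the table's front edge; a bystander; origin under its centre.
- flip_cap: small dark-blue vial cap, 32 mm wide, 12 mm tall, beside that vial; a bystander; origin under its centre.
- vial_14: upright open glass vial, 30 mm wide, 67 mm tall, right in front of the stand beside the big dial, the nearer of two; a bystander; origin under its centre.
- vial_15: upright open glass vial, 30 mm wide, 67 mm tall, right in front of the stand beside the big dial, the farther of two; a bystander; origin under its centre.
- guide_bush: brass flanged bush, 30 mm wide, 27 mm tall, near the table's front edge; a bystander; origin under its centre.
- bearing: steel ball bearing lying flat, 40 mm wide, 12 mm tall, near the table's front edge; a bystander; origin under its centre.

How it is judged:
On the way, in this order (a step that is already met when the one before it is completed fails the run):
1. the hanger hangs on the carriage's rail by itself, let go, while the weight is not yet on it (distance between hanger_hook and rail_top below 0.012 m and contact force between hanger and spring_carriage above 1 N and angle between hanger's own z axis and vertical below 0.15 rad and contact force between hanger and the fingers below 0.05 N and contact force between check_weight and hanger below 0.05 N), for 0.2 s.
2. the check weight hangs by its hook from the hanger's loop (distance between weight_hook and loop_bar_top below 0.01 m and contact force between check_weight and hanger above 2.5 N and angle between check_weight's own z axis and vertical below 0.2 rad), for 0.2 s.
At the end, for the whole second after the job is handed in: Hanger upright (0.15 rad), its hook on the rail (middles within 12 mm); weight upright (0.2 rad), its hook on the loop's front bar (within 10 mm), clear of table and stand; carriage down over 16 mm; all still (weight under 30 mm/s, hanger and carriage under 20 mm/s) (all of step 2 and distance between hanger_hook and rail_top below 0.012 m and contact force between hanger and spring_carriage above 1 N and angle between hanger's own z axis and vertical below 0.15 rad and linear speed of hanger below 0.02 m/s and linear speed of check_weight below 0.03 m/s and velocity of joint spring_carriage between -0.02 and 0.02 m/s and value of joint spring_carriage above 0.016 m and height (world z) of check_weight above 0.008 m and contact force between check_weight and check_stand below 0.05 N); the robot touches nothing.
It fails at once if the carriage moves faster than 50 mm/s (it is jerked, dropped on, or springs back) (velocity of joint spring_carriage above 0.05 m/s or velocity of joint spring_carriage below -0.05 m/s).
It fails at once if the carriage is pulled down more than 68 mm, towards its lower stop (value of joint spring_carriage above 0.068 m).
It fails at once if the weight's hook bears on the hanger with more than 16 N (contact force between check_weight and hanger above 16 N).
It fails at once if a bystander (vials, cap, bush, bearing) is moved more than 15 mm (distance of any of vial_13, flip_cap, vial_14, vial_15, guide_bush, bearing from where it was at the start of the episode above 0.015 m).
It also fails if it takes over 70 s, if anything falls off the work surface, if the arm or the gripper's body presses on something with over 40 N, if the wrist force passes 120 N, or if a joint passes its speed limit or range.

### The arm

A 6-joint arm with a two-finger parallel gripper is mounted at the origin on a cart in front of the work surface, level with it; the furniture and walls round the work are solid. World frame = base frame: x ahead of the robot, y to its left, z up, the work surface at z = 0. Lengths are in m, angles in rad, forces in N, time in s.
With the tool pointing down it reaches from about 0.325 to 0.85 m from the base axis. Payload 15.5 kg.
Tool frame: the origin (TCP) lies at the very end of the fingers, on their centre line; the grasp point (between the pads) lies 19 mm behind it; z points along the fingers, y is the direction in which the jaws open and shut (so a half turn about z gives the same grasp; the last joint's range is limited). The gripper opens to 91 mm and grips with 3 to 60 N. Pads are 32 mm wide; open, the fingers measure 118 mm over their backs; the gripper's body (76 mm by 178 mm) begins 60 mm behind the grasp point.
Start: joints at [1.139, 0.494, 1.345, -0, 1.302, -0.096], TCP at [0.206, 0.59, 0.214] pointing down, gripper open.
Joint ranges: [-2.91, 2.91], [-0.82, 2.16], [0.22, 2.67], [-1.22, 4.37], [0.12, 2.79], [-3.08, 3.08]. Speed limits (rad/s): [1.89, 1.89, 2.57, 3.01, 3.01, 3.01].

### API

Orientations are given as a unit quaternion [w, x, y, z].
In Python, from cell import sensors, imaging, job, spotter gives the robot as it stands. The module is installed in compiled form; this text tells all that it offers.
- The arm moves only by the tool jog_arm, never from a script. Its argument "steps" is text: rows parted by semicolons, each of 7 numbers parted by spaces: the closure, from -1 (fully open) to 1 (shut), so that 0 is half open, then the shift along the tool's x, y, z in m, then the turn, a rotation vector about the tool's x, y, z in rad. A call has 1 to 8 rows; each row shifts and turns the pose as measured when the row begins, along the tool's axes as they then stand; what a row does not reach is not made up. A row lasts 1/10 s, in which the tool goes at most 50 mm and 8.59 degrees, less where a joint would pass 70% of its speed; a pose out of reach is approached as far as the arm can. A call with a gripper value outside its range is refused whole. The fingers move at their own pace and stop on an object; "force" is the grip in N (left out, the last holds). Time passes only in rows, so rows that do not move let the fingers close. It gives the time, the measured TCP pose, the force and the opening at its end, in the units of the state.
- sensors.sense(): the state, without advancing time (a new reading comes with each control period).
- imaging.grab_frame(name): name is "scene" or "side" or "wrist"; returns (picture, depth): 480x640x3 uint8, red, green, blue; 480x640 float32, m along the optical axis (not along the pixel's ray), 0 where there is no reading.
- imaging.camera_info(name): a dict with "intrinsics" (3x3 intrinsics, pixels), "world_to_cam" (4x4, takes a point from world to camera coordinates); the wrist camera has in their place "T_tool_cam" (4x4, takes a point from camera to tool coordinates, whose origin is the TCP and whose axes are the flange's). Camera axes: x right, y up, looking along -z (the intrinsics and any distortion apply to the point x, -y, -z); pixel columns grow to the right and rows downward; lengths in m; the calibration is good to about 2 mm. A picture is of the moment at which its call begins: read the wrist's pose just before it. camera_info takes no time and is no camera call.
- job.finish_job(): hands the job in, once; it reports no verdict.
Trained networks look in the newest picture that a camera, given by its name, has taken for a name from the list of things; names that differ only in an ending like _2 or _b are one class to them, and where a whole thing is asked for, a point or a joint stands for the part that bears it (a point fixed in the world has none). Each returns a list of dicts, best first, with "score" (0 to 1); they miss things now and then, are a little off and sometimes report something else, mostly with a low value. They report only what shows in the picture. A call takes as long as a camera call.
- spotter.regions_of(name, camera): "region" (480x640 bool, what is visible of it) and "rect" ([centre column, centre row, width, height] in pixels, round what is visible of it).
- spotter.pinpoint(name, camera): "at" ([row, column] in pixels: a listed point, or the origin of a listed thing).
The state is a dict: "time_s": time; "joint_pos": joint angles; "dq": joint speeds; "joint_torque": joint torques, N m; "eef_pos": TCP position; "ee_rot": TCP orientation; "wrist_force": force on the tool from outside, world axes, zero at the start; "wrist_torque": the same for the moment, N m; "width": finger opening in m.
Only numpy, scipy, OpenCV 4.12 (cv2) and the standard library are available. Lean on these libraries where they do the work, as an engineer would, in place of code of your own. Each camera call takes 0.05 s, during which the arm holds its last target.

## Working session

There is one attempt and no reset: what is moved stays moved. The work goes in short steps, Python scripts to look and compute and a tool call to move; the robot and the scene stay as the last step left them, time stands still between calls to the robot, and variables do not carry over. Pictures are saved under pics/ and viewed, and the job is handed in when it is done.

Besides the shell and the picture viewer there is one more tool, called after "Request:" as name(argument=value, ...), one argument or row to a line, values as JSON. jog_arm: Moves the arm, as the interface text tells. Its arguments: {"type":"object","properties":{"steps":{"type":"string"},"force":{"type":"number"}},"required":["steps"]}

```bash
ls; mkdir -p pics
cat > h.py <<'E'
import numpy as np, cv2
from cell import sensors, imaging, job, spotter
def save(n,p): cv2.imwrite('pics/'+n+'.png',p[:,:,::-1])
E
python3 - <<'E'
from h import *
s=sensors.sense(); print(s)
for n in ['scene','side','wrist']:
    p,d=imaging.grab_frame(n); save(n+'0',p); np.save('pics/d_'+n+'0.npy',d)
    print(n,imaging.camera_info(n))
E
```

```text
pics
{'time_s': 0.0, 'joint_pos': array([ 1.13949851e+00,  4.94181385e-01,  1.34617136e+00,  2.46388280e-05,
        1.30252061e+00, -9.54626990e-02]), 'dq': array([ 0.001024  ,  0.00041753, -0.00036527, -0.00046427, -0.00053565,
       -0.0004466 ]), 'joint_torque': array([ 1.44157952e-03, -8.78849816e+01, -3.81860411e+01,  7.06435042e-02,
        5.34204289e-02, -1.71881716e-04]), 'eef_pos': array([0.20576838, 0.58972188, 0.21332577]), 'ee_rot': array([-1.78179697e-04,  1.67132755e-01,  9.85934192e-01, -6.15176624e-04]), 'wrist_force': array([-0.02835181,  0.78995539, -0.82175185]), 'wrist_torque': array([-0.03240875, -0.00291099,  0.02296209]), 'width': 0.09112870424393066}
scene {'intrinsics': array([[593.60096282,   0.        , 318.65095523],
       [  0.        , 593.60096282, 239.67852221],
       [  0.        ,   0.        ,   1.        ]]), 'world_to_cam': array([[ 0.78799261, -0.61567611,  0.00325213, -0.37660501],
       [ 0.34805976,  0.44981998,  0.82250616, -0.33362255],
       [-0.50786027, -0.64699684,  0.5687469 , -0.88980862],
       [ 0.        ,  0.        ,  0.  
[... 292 characters left out ...]
024,  0.49720152,  0.79401412, -0.32600871],
       [-0.43335335, -0.66555488,  0.60765251, -0.97178592],
       [ 0.        ,  0.        ,  0.        ,  1.        ]])}
wrist {'intrinsics': array([[363.8429052 ,   0.        , 322.89094447],
       [  0.        , 363.8429052 , 239.77219365],
       [  0.        ,   0.        ,   1.        ]]), 'T_tool_cam': array([[-1.72665263e-03,  9.56804757e-01,  2.90726118e-01,
         8.26277410e-02],
       [ 9.99998456e-01,  1.74742229e-03,  1.88177095e-04,
         4.52277190e-04],
       [-3.27972561e-04,  2.90725994e-01, -9.56806296e-01,
        -1.70725562e-01],
       [ 0.00000000e+00,  0.00000000e+00,  0.00000000e+00,
         1.00000000e+00]])}
```

View pics/scene0.png

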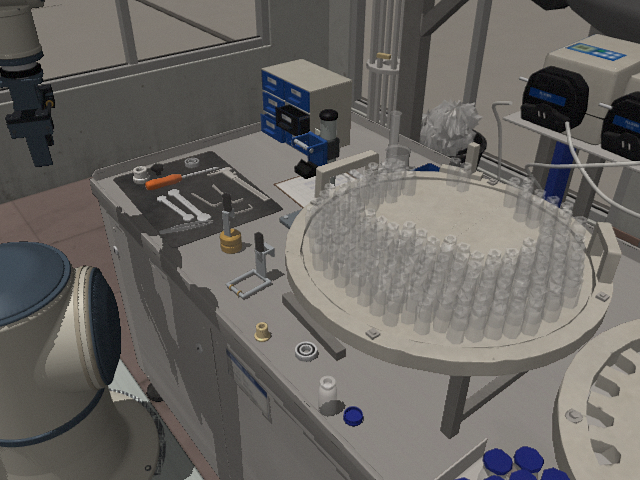

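View pics/side0.png

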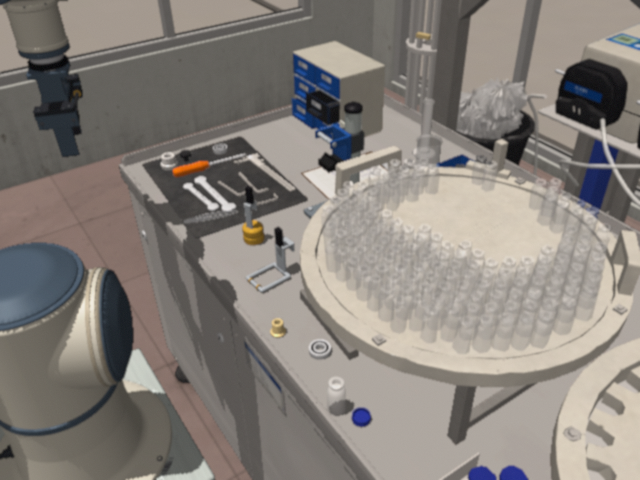

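View pics/wrist0.png

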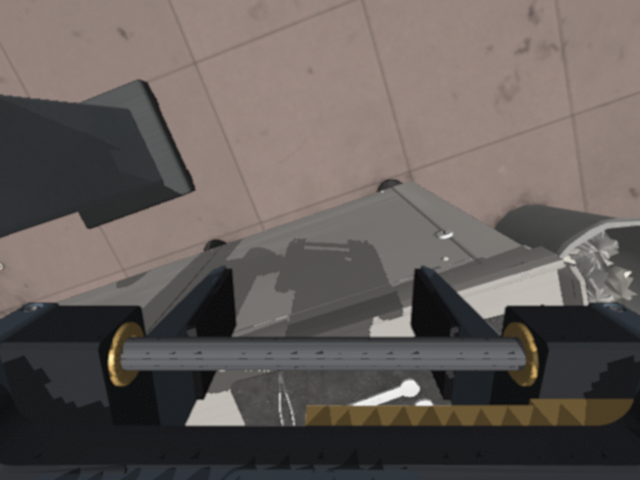

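```bash
cat >> h.py <<'E'
def grab(n):
    p,d=imaging.grab_frame(n); return p,d
def ray(cam,rc,pose=None):
    ci=imaging.camera_info(cam); K=ci['intrinsics']
    v=np.array([(rc[1]-K[0,2])/K[0,0],-(rc[0]-K[1,2])/K[1,1],-1.])
    if cam=='wrist':
        from scipy.spatial.transform import Rotation as R
        T=np.eye(4); q=pose['ee_rot']; T[:3,:3]=R.from_quat([q[1],q[2],q[3],q[0]]).as_matrix(); T[:3,3]=pose['eef_pos']
        M=T@ci['T_tool_cam']
    else: M=np.linalg.inv(ci['world_to_cam'])
    return M[:3,3],M[:3,:3]@v   # scale = depth
def proj(cam,P,pose=None):
    ci=imaging.camera_info(cam); K=ci['intrinsics']
    if cam=='wrist':
        from scipy.spatial.transform import Rotation as R
        T=np.eye(4); q=pose['ee_rot']; T[:3,:3]=R.from_quat([q[1],q[2],q[3],q[0]]).as_matrix(); T[:3,3]=pose['eef_pos']
        W=np.linalg.inv(T@ci['T_tool_cam'])
    else: W=ci['world_to_cam']
    c=W[:3,:3]@np.array(P)+W[:3,3]
    return np.array([K[1,2]-K[1,1]*c[1]/-c[2], K[0,2]+K[0,0]*c[0]/-c[2]])
def tri(rs):
    A=np.zeros((3,3));b=np.zeros(3)
    for o,v in rs:
        v=v/np.linalg.norm(v);P=np.eye(3)-np.outer(v,v);A+=P;b+=P@o
    return np.linalg.solve(A,b)
def atz(cam,rc,z,pose=None):
    o,v=ray(cam,rc,pose); return o+v*(z-o[2])/v[2]
E
python3 - <<'E'
from h import *
names=['check_stand','rail_top','hanger','hanger_hook','hanger_grip','loop_bar_top','check_weight','weight_hook','weight_grip']
for n in names+['vial_13','flip_cap','vial_14','vial_15','guide_bush','bearing']:
    rs=[]
    for c in ['scene','side']:
        try:
            r=spotter.pinpoint(n,c)
            print(n,c,[(np.round(x['at'],1),round(x['score'],2)) for x in r[:3]])
            if r: rs.append(ray(c,r[0]['at']))
        except Exception as e: print(n,c,e)
    if len(rs)==2: print('   ',tri(rs).round(4))
for c in ['scene','side']:
    p=cv2.imread(f'pics/{c}0.png')
    cv2.imwrite(f'pics/{c}0z.png',cv2.resize(p[80:310,180:400],None,fx=2.6,fy=2.6,interpolation=cv2.INTER_CUBIC))
E
```

```text
check_stand scene [(array([231.7, 301.8]), 0.86), (array([417.6, 352.2]), 0.51)]
check_stand side []
rail_top scene [(array([142.4, 301.4]), 0.85)]
rail_top side [(array([136.6, 326.7]), 0.85)]
    [0.6874 0.3277 0.1991]
hanger scene [(array([272.8, 267.9]), 0.73), (array([410.9, 328.3]), 0.23)]
hanger side [(array([268.1, 289.7]), 0.74)]
    [ 0.5208  0.2342 -0.0359]
hanger_hook scene [(array([251.5, 262.4]), 0.85), (array([417.6, 351.9]), 0.48), (array([241.5, 257.8]), 0.38)]
hanger_hook side [(array([242.2, 287.4]), 0.92)]
    [ 0.6393  0.4474 -0.1502]
hanger_grip scene [(array([240.8, 263. ]), 0.93), (array([251.3, 264.3]), 0.32)]
hanger_grip side [(array([236.6, 277. ]), 0.77)]
    [0.4345 0.1135 0.1587]
loop_bar_top scene [(array([288.4, 232.3]), 0.62)]
loop_bar_top side [(array([281.7, 252.5]), 0.66)]
    [ 0.4383  0.2555 -0.0516]
check_weight scene [(array([245.9, 230.8]), 0.7), (array([411.2, 328.7]), 0.3)]
check_weight side [(array([239. , 254.5]), 0.93)]
    [ 0.5016  0.3595 -0.0239]
weight_hook scene [(array([210.3, 227.2]), 0.77), (array([244., 233.]), 0.3)]
weight_hook 
[... 559 characters left out ...]
   [ 0.4261 -0.1606 -0.0667]
vial_14 scene [(array([410.7, 331.4]), 0.95), (array([243.6, 231.8]), 0.72), (array([355.4, 309.2]), 0.53)]
vial_14 side [(array([407.9, 333.8]), 0.76), (array([237.7, 278.4]), 0.29)]
    [ 0.3449 -0.1989  0.0555]
vial_15 scene [(array([410.7, 331.4]), 0.95), (array([243.6, 231.8]), 0.72), (array([355.4, 309.2]), 0.53)]
vial_15 side [(array([407.9, 333.8]), 0.76), (array([237.7, 278.4]), 0.29)]
    [ 0.3449 -0.1989  0.0555]
guide_bush scene [(array([334.1, 264.1]), 0.6)]
guide_bush side [(array([331.6, 278.9]), 0.72)]
    [0.3823 0.0408 0.0057]
bearing scene [(array([353.1, 307.7]), 0.92)]
bearing side [(array([353.3, 320.1]), 0.83)]
    [ 0.4103 -0.057   0.017 ]
```

View pics/scene0z.png

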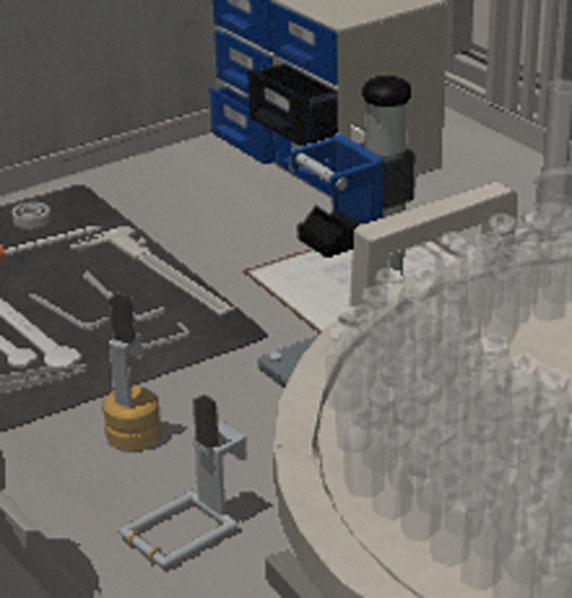

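Run:
```python
from h import *
for c,(r0,c0) in {'scene':(95,270),'side':(90,295)}.items():
    p=cv2.imread(f'pics/{c}0.png')
    cv2.imwrite(f'pics/{c}0r.png',cv2.resize(p[r0:r0+100,c0:c0+100],None,fx=6,fy=6,interpolation=cv2.INTER_CUBIC))
for c,(r0,c0) in {'scene':(190,205),'side':(180,230)}.items():
    p=cv2.imread(f'pics/{c}0.png')
    cv2.imwrite(f'pics/{c}0h.png',cv2.resize(p[r0:r0+120,c0:c0+100],None,fx=5,fy=5,interpolation=cv2.INTER_CUBIC))
a=[cv2.imread(f'pics/{c}0r.png') for c in ['scene','side']]
```

```text
(no output)
```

View pics/scene0r.png

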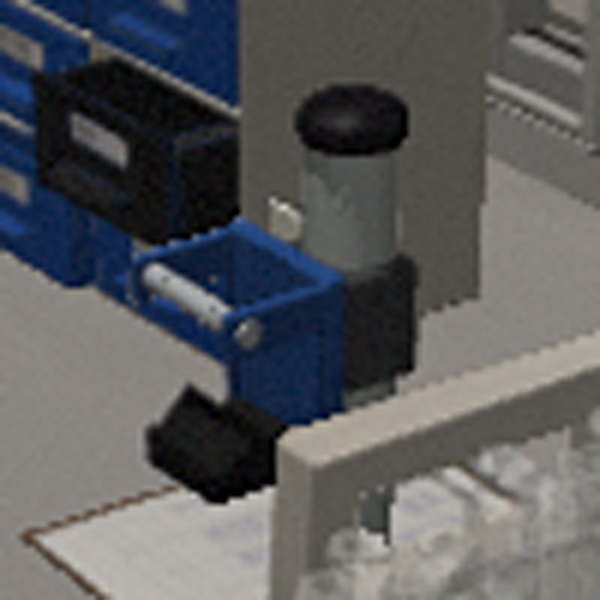

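View pics/scene0h.png

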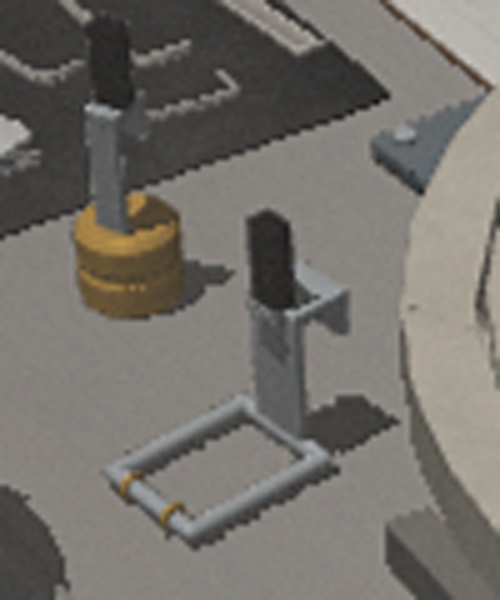

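View pics/side0r.png

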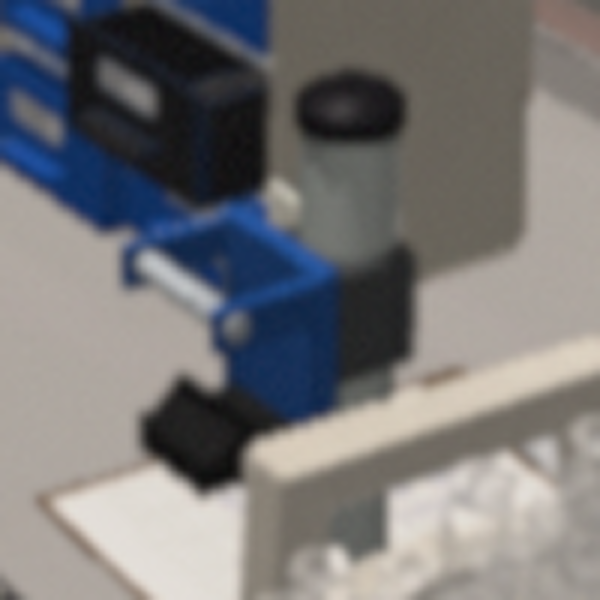

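View pics/side0h.png

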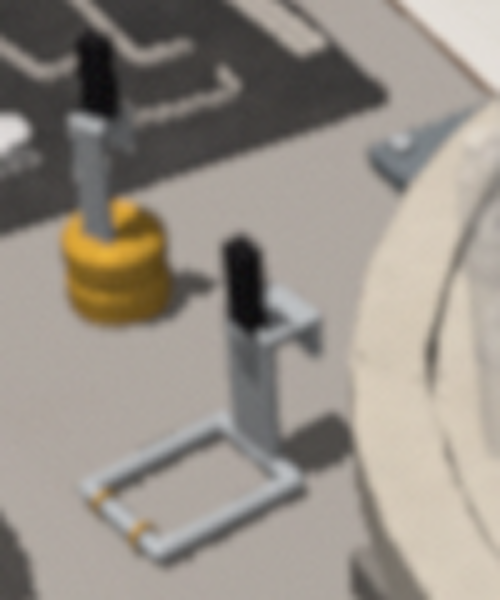

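Run:
```python
from h import *
D={c:np.load(f'pics/d_{c}0.npy') for c in ['scene','side']}
def P(c,crop,f,off,z):
    rc=(off[0]+crop[1]/f,off[1]+crop[0]/f); a=atz(c,rc,z)
    d=D[c][int(round(rc[0])),int(round(rc[1]))]; o,v=ray(c,rc)
    return a,o+v*d
for c,off,pts in [('scene',(95,270),[('L',(147,276)),('R',(225,318)),('nut',(250,332))]),('side',(90,295),[('L',(140,258)),('R',(222,306)),('nut',(236,325))])]:
    for n,q in pts:
        a,b=P(c,q,6,off,.227); print(c,'rail',n,a.round(4),b.round(4))
for c,off,pts in [('scene',(190,205),[('FL',(115,472)),('FR',(192,533)),('BL',(242,405)),('BR',(320,458)),('c1',(130,486)),('c2',(172,515))]),
                  ('side',(180,230),[('FL',(90,487)),('FR',(160,550)),('BL',(222,422)),('BR',(292,480)),('c1',(101,497)),('c2',(140,533))])]:
    for n,q in pts:
        a,b=P(c,q,5,off,.0085); print(c,'hang',n,a.round(4),b.round(4))
for c in ['scene','side']:
    for n,z in [('rail_top',.232),('hanger',0),('hanger_hook',.0685),('hanger_grip',.0965),('loop_bar_top',.0105),('check_weight',0),('weight_hook',.095),('weight_grip',.123),('check_stand',0),('guide_bush',0),('bearing',0),('vial_13',0),('flip_cap',0)]:
        r=spotter.pinpoint(n,c)
        if r: print(c,n,atz(c,r[0]['at'],z).round(4),round(r[0]['score'],2))
# dial depth points
for rc in [(240,295),(265,292),(330,375),(200,305),(170,315),(155,375),(310,300),(325,330),(185,430)]:
    for c in ['scene']:
        o,v=ray(c,rc); print('dial',rc,(o+v*D[c][rc]).round(3))
```

```text
scene rail L [0.646  0.3011 0.227 ] [0.645  0.2997 0.2278]
scene rail R [0.6476 0.2566 0.227 ] [0.6393 0.2457 0.2337]
scene rail nut [0.6478 0.2425 0.227 ] [0.6485 0.2433 0.2265]
side rail L [0.6519 0.3017 0.227 ] [0.6505 0.2995 0.2284]
side rail R [0.6553 0.2554 0.227 ] [0.6448 0.2401 0.2369]
side rail nut [0.6514 0.2413 0.227 ] [0.6512 0.241  0.2272]
scene hang FL [0.4036 0.2087 0.0085] [0.403  0.2076 0.0095]
scene hang FR [0.4079 0.1561 0.0085] [0.409  0.1581 0.0066]
scene hang BL [0.4696 0.2147 0.0085] [0.4699 0.2154 0.0079]
scene hang BR [0.4756 0.1646 0.0085] [0.4745 0.1627 0.0102]
scene hang c1 [0.4037 0.1971 0.0085] [0.4026 0.1949 0.0105]
scene hang c2 [0.4075 0.1707 0.0085] [0.4048 0.1657 0.0132]
side hang FL [0.408  0.2066 0.0085] [0.4096 0.2101 0.0053]
side hang FR [0.4126 0.1558 0.0085] [0.4121 0.1549 0.0094]
side hang BL [0.4745 0.2118 0.0085] [0.4757 0.214  0.0065]
side hang BR [0.4792 0.1623 0.0085] [0.4781 0.1603 0.0104]
side hang c1 [0.4087 0.1984 0.0085] [0.4072 0.1952 0.0116]
side hang c2 [0.411  0.1696 0.0085] [0.4093 0.1659 0.012 ]
scene rail_top [0.6474 0.2779 0
[... 721 characters left out ...]
] 0.77
side loop_bar_top [0.4082 0.1872 0.0105] 0.66
side check_weight [ 0.4882  0.3252 -0.    ] 0.93
side weight_hook [0.489  0.3289 0.095 ] 0.8
side weight_grip [0.4869 0.3307 0.123 ] 0.85
side guide_bush [0.3849 0.0435 0.    ] 0.72
side bearing [ 0.4185 -0.0464  0.    ] 0.83
side vial_13 [ 0.37   -0.1597 -0.    ] 0.76
side flip_cap [ 0.3948 -0.2036  0.    ] 0.56
dial (240, 295) [0.461 0.047 0.184]
dial (265, 292) [ 0.414 -0.009  0.184]
dial (330, 375) [ 0.413 -0.214  0.19 ]
dial (200, 305) [0.737 0.389 0.004]
dial (170, 315) [0.667 0.256 0.168]
dial (155, 375) [0.712 0.118 0.246]
dial (310, 300) [0.465 0.041 0.022]
dial (325, 330) [ 0.381 -0.151  0.172]
dial (185, 430) [0.799 0.041 0.181]
```

Run:
```python
from h import *
print(sensors.sense()['time_s'])
c='scene'; d=np.load('pics/d_scene0.npy')
ci=imaging.camera_info(c);K=ci['intrinsics'];M=np.linalg.inv(ci['world_to_cam'])
r,cc=np.mgrid[0:480,0:640]
V=np.stack([(cc-K[0,2])/K[0,0]*d,-(r-K[1,2])/K[1,1]*d,-d],-1).reshape(-1,3)
W=V@M[:3,:3].T+M[:3,3]
m=(d.reshape(-1)>0)&(W[:,2]>0.13)&(W[:,2]<.6)
W=W[m]
for x0 in np.arange(.35,.85,.025):
    row=[]
    for y0 in np.arange(0,.45,.025):
        s=W[(W[:,0]>=x0)&(W[:,0]<x0+.025)&(W[:,1]>=y0)&(W[:,1]<y0+.025)]
        row.append('%3d'%(s[:,2].max()*1000) if len(s)>2 else '  .')
    print('%.3f'%x0,' '.join(row))
```

```text
2.95
0.350   .   .   .   .   .   .   .   .   .   .   .   .   .   .   .   .   .   .
0.375   .   .   .   .   .   .   .   .   .   .   .   .   .   .   .   .   .   .
0.400 187 184   .   .   .   .   .   .   .   .   .   .   .   .   .   .   .   .
0.425 188 187 186   .   .   .   .   .   .   .   .   .   .   .   .   .   .   .
0.450 242 188 187 185   .   .   .   .   .   .   .   .   . 141   .   .   .   .
0.475 241 243 240 187   .   .   .   .   .   .   .   . 143 143   .   .   .   .
0.500 243 242 241 187 189   .   .   .   .   .   .   .   .   .   .   .   .   .
0.525 241 242 243 241 187 185   .   .   .   .   .   .   .   .   .   .   .   .
0.550 241 242 242 241 190 191   .   .   .   .   .   .   .   .   .   .   .   .
0.575 240 242 242 241 248 251   .   .   .   .   .   .   .   .   .   .   .   .
0.600   . 241 242   . 249 251   .   .   .   .   .   .   .   .   .   .   .   .
0.625 183 241 242 242 250 250   .   .   . 236 233 233 235   .   .   .   .   .
0.650 183 239 241 242 250 251   .   .   . 236 182 236 237   .   .   .   .   .
0.675 184 241 242 241 251 251   .   .   . 238 286 286 237   .   .   .   .   .
0.700 184 240 242 241 251 251   .   .   . 282 290 290 234   .   .   .   .   .
0.725 183 241 241 241   .   .   .   .   . 227 288 288   .   .   .   .   .   .
0.750 184 184 181   .   .   .   .   .   .   .   .   .   .   .   .   .   .   .
0.775 183 183 182 188   .   .   .   .   .   .   .   .   .   .   .   .   .   .
0.800 241 182 187 187   .   .   .   .   .   .   .   .   .   .   .   .   .   .
0.825 242 228 200 186   .   .   .   .   .   .   .   .   .   .   .   .   .   .
```

Run:
```python
from h import *
from scipy.optimize import least_squares
for c in ['scene','side']:
    d=np.load(f'pics/d_{c}0.npy')
    ci=imaging.camera_info(c);K=ci['intrinsics'];M=np.linalg.inv(ci['world_to_cam'])
    r,cc=np.mgrid[0:480,0:640]
    V=np.stack([(cc-K[0,2])/K[0,0]*d,-(r-K[1,2])/K[1,1]*d,-d],-1).reshape(-1,3)
    W=V@M[:3,:3].T+M[:3,3]
    W=W[(W[:,2]>0.1)&(W[:,2]<.195)]
    for x0 in np.arange(.36,.68,.02):
        s=W[(abs(W[:,0]-x0)<.006)&(W[:,1]<.2)]
        if len(s)>3:
            i=np.argsort(s[:,1])[-3]; print(c,'%.2f'%x0,s[i].round(3))
```

```text
scene 0.36 [ 0.354 -0.438  0.187]
scene 0.38 [ 0.385 -0.061  0.175]
scene 0.40 [ 0.406 -0.005  0.173]
scene 0.42 [0.424 0.027 0.158]
scene 0.44 [0.441 0.047 0.186]
scene 0.46 [0.466 0.184 0.114]
scene 0.48 [0.478 0.196 0.115]
scene 0.50 [0.503 0.104 0.185]
scene 0.52 [0.525 0.116 0.186]
scene 0.54 [0.544 0.125 0.183]
scene 0.56 [0.557 0.132 0.184]
scene 0.58 [0.581 0.142 0.191]
scene 0.60 [ 0.605 -0.354  0.18 ]
scene 0.62 [ 0.622 -0.347  0.18 ]
scene 0.64 [0.639 0.15  0.186]
scene 0.66 [0.665 0.046 0.181]
scene 0.68 [0.682 0.054 0.18 ]
side 0.36 [ 0.354 -0.44   0.191]
side 0.38 [ 0.385 -0.083  0.185]
side 0.40 [ 0.404 -0.018  0.165]
side 0.42 [0.423 0.016 0.186]
side 0.44 [0.446 0.046 0.187]
side 0.46 [0.463 0.067 0.187]
side 0.48 [0.481 0.196 0.113]
side 0.50 [0.504 0.098 0.185]
side 0.52 [0.519 0.111 0.185]
side 0.54 [0.546 0.121 0.185]
side 0.56 [0.561 0.13  0.184]
side 0.58 [0.582 0.139 0.187]
side 0.60 [ 0.604 -0.357  0.182]
side 0.62 [0.625 0.045 0.194]
side 0.64 [0.637 0.145 0.187]
side 0.66 [0.662 0.145 0.185]
side 0.68 [0.681 0.049 0.184]
```

```bash
cat >> h.py <<'E'
from scipy.spatial.transform import Rotation as R
def rot(s): q=s['ee_rot']; return R.from_quat([q[1],q[2],q[3],q[0]])
def goal_R(a,pitch=0.0):
    # tool z down, tool x at world yaw a
    return R.from_matrix(np.array([[np.cos(a),np.sin(a),0],[np.sin(a),-np.cos(a),0],[0,0,-1]]).astype(float))
def plan(p,a,n,g,s=None,Rg=None,zfirst=None):
    s=s or sensors.sense(); P=np.array(s['eef_pos']);Q=rot(s);G=Rg or goal_R(a)
    dP=(np.array(p)-P)/n; rv=(Q.inv()*G).as_rotvec()/n
    print('t',s['time_s'],'dist',np.linalg.norm(dP*n).round(4),'ang',np.linalg.norm(rv*n).round(3))
    rows=[]
    for i in range(n):
        Qi=Q*R.from_rotvec(rv*i); t=Qi.inv().apply(dP)
        rows.append(' '.join('%g'%round(v,4) for v in [g,*t,*np.round(rv,3)]))
    print('; '.join(rows))
def st():
    s=sensors.sense(); q=rot(s).as_matrix()
    print('t',s['time_s'].__round__(2) if hasattr(s['time_s'],'__round__') else s['time_s'],'p',s['eef_pos'].round(4),'xyaw',np.arctan2(q[1,0],q[0,0]).round(4),'z',q[:,2].round(3),'F',s['wrist_force'].round(2),'w',round(s['width'],4),'q',s['joint_pos'].round(2))
    return s
E
python3 - <<'E'
from h import *
st()
plan([.476,.188,.215],np.pi/2+.09,12,-0.4)
E
```

```text
t 2.95 p [0.2059 0.5901 0.2139] xyaw 2.8058 z [ 0. -0. -1.] F [0.22 0.28 0.09] w 0.0911 q [ 1.14  0.49  1.35 -0.    1.3  -0.1 ]
t 2.95 dist 0.4844 ang 1.145
-0.4 -0.0323 -0.0242 -0.0001 -0 0 0.095; -0.4 -0.0344 -0.021 -0.0001 -0 0 0.095; -0.4 -0.0363 -0.0177 -0.0001 -0 0 0.095; -0.4 -0.0378 -0.0141 -0.0001 -0 0 0.095; -0.4 -0.039 -0.0105 -0.0001 -0 0 0.095; -0.4 -0.0398 -0.0067 -0.0001 -0 0 0.095; -0.4 -0.0403 -0.0029 -0.0001 -0 0 0.095; -0.4 -0.0404 0.001 -0.0001 -0 0 0.095; -0.4 -0.0401 0.0048 -0.0001 -0 0 0.095; -0.4 -0.0394 0.0086 -0.0001 -0 0 0.095; -0.4 -0.0384 0.0123 -0.0001 -0 0 0.095; -0.4 -0.0371 0.0159 -0.0001 -0 0 0.095
```

Request:
jog_arm(
  steps="-0.4 -0.032 -0.024 0 0 0 0.095; -0.4 -0.034 -0.021 0 0 0 0.095; -0.4 -0.036 -0.018 0 0 0 0.095; -0.4 -0.038 -0.014 0 0 0 0.095; -0.4 -0.039 -0.010 0 0 0 0.095; -0.4 -0.040 -0.007 0 0 0 0.095; -0.4 -0.040 -0.003 0 0 0 0.095; -0.4 -0.040 0.001 0 0 0 0.095",
  force=25,
)

```text
time_s: 3.75
eef_pos: [0.3864, 0.3161, 0.2137]
ee_rot: [-0.0, 0.53, 0.848, 0.002]
wrist_force: [0.8, 0.3, -0.7]
width: 0.0639
```

Run:
```python
from h import *
st()
plan([.476,.188,.215],np.pi/2+.09,6,-0.4)
```

```text
t 3.75 p [0.3864 0.3161 0.2137] xyaw 2.0249 z [ 0.002  0.003 -1.   ] F [ 0.81  0.34 -0.65] w 0.0639 q [0.56 0.32 1.65 0.   1.17 0.11]
t 3.75 dist 0.1564 ang 0.364
-0.4 -0.0257 0.0041 -0.0003 0 -0 0.061; -0.4 -0.0255 0.0056 -0.0003 0 -0 0.061; -0.4 -0.0251 0.0071 -0.0002 0 -0 0.061; -0.4 -0.0246 0.0087 -0.0002 0 -0 0.061; -0.4 -0.024 0.0101 -0.0002 0 -0 0.061; -0.4 -0.0234 0.0116 -0.0002 0 -0 0.061
```

Request:
jog_arm(
  steps="-0.4 -0.026 0.004 0 0 0 0.061; -0.4 -0.0255 0.0055 0 0 0 0.061; -0.4 -0.025 0.007 0 0 0 0.061; -0.4 -0.0245 0.0085 0 0 0 0.061; -0.4 -0.024 0.010 0 0 0 0.061; -0.4 -0.0235 0.0115 0 0 0 0.061; -0.4 0 0 0 0 0 0; -0.4 0 0 0 0 0 0",
)

```text
time_s: 4.55
eef_pos: [0.4802, 0.1767, 0.2145]
ee_rot: [0.001, 0.684, 0.729, 0.003]
wrist_force: [0.1, 0.2, 0.3]
width: 0.0637
```

Run:
```python
from h import *
s=st()
p,d=grab('wrist'); save('w1',p); np.save('pics/d_w1.npy',d)
for n,z in [('hanger_grip',.0965),('hanger_hook',.0685),('loop_bar_top',.0105),('weight_grip',.123)]:
    r=spotter.pinpoint(n,'wrist')
    for x in r[:2]:
        o,v=ray('wrist',x['at'],s); dd=d[int(x['at'][0]),int(x['at'][1])]
        print(n,np.round(x['at'],1),round(x['score'],2),atz('wrist',x['at'],z,s).round(4),(o+v*dd).round(4))
```

```text
t 4.55 p [0.4802 0.1767 0.2145] xyaw 1.6341 z [ 0.005  0.003 -1.   ] F [0.14 0.17 0.35] w 0.0637 q [0.23 0.33 1.62 0.   1.18 0.17]
hanger_grip [214.5 320.5] 0.6 [0.4778 0.1938 0.0965] [0.4776 0.1981 0.1154]
hanger_hook [210.4 336.4] 0.9 [0.492  0.192  0.0685] [0.4917 0.1932 0.0742]
loop_bar_top [201.  253.2] 0.62 [0.408  0.1845 0.0105] [0.408  0.1845 0.0106]
loop_bar_top [227.  401.7] 0.58 [0.566  0.166  0.0105] [0.5569 0.1753 0.0481]
weight_grip [ 17.3 344.3] 0.59 [0.485  0.3289 0.123 ] [0.4843 0.324  0.1412]
```

View pics/w1.png

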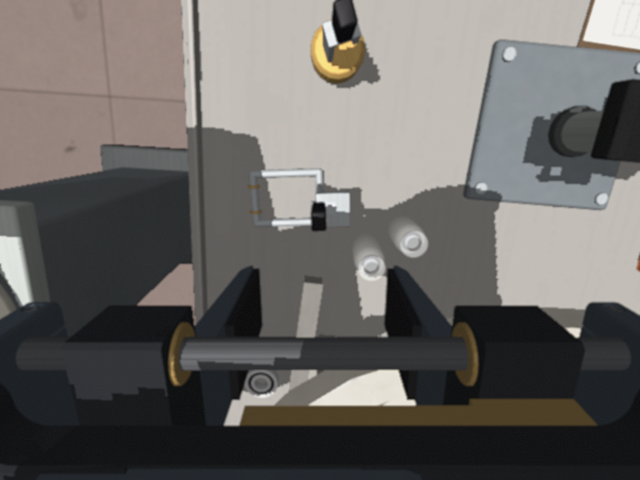

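Run:
```python
from h import *
s=sensors.sense(); d=np.load('pics/d_w1.npy')
s0=dict(s)
def cloud(d,s):
    K=imaging.camera_info('wrist')['intrinsics']; T=np.eye(4);T[:3,:3]=rot(s).as_matrix();T[:3,3]=s['eef_pos'];M=T@imaging.camera_info('wrist')['T_tool_cam']
    r,c=np.mgrid[0:480,0:640]
    V=np.stack([(c-K[0,2])/K[0,0]*d,-(r-K[1,2])/K[1,1]*d,-d],-1)
    return V@M[:3,:3].T+M[:3,3]
W=cloud(d,s)
def box(c0,c1,r0,r1,z0,z1):
    w=W[r0:r1,c0:c1].reshape(-1,3); w=w[(w[:,2]>z0)&(w[:,2]<z1)]; return w
w=box(300,340,190,240,.111,.12); print('tab top',len(w),w.mean(0).round(4),w.min(0).round(4),w.max(0).round(4))
w=box(300,360,180,240,.070,.078); print('hook top',len(w),w.mean(0).round(4),w.min(0).round(4),w.max(0).round(4))
w=box(245,330,160,235,.004,.016); print('loop',len(w),w.min(0).round(4),w.max(0).round(4))
for nm,(c,r) in {'FL':(254,174),'FR':(258,222),'BL':(320,173),'c1':(252,186),'c2':(255,212)}.items(): print(nm,atz('wrist',(r,c),.0105,s).round(4))
for nm,(c,r) in {'v1':(371,266),'v2':(413,241)}.items(): print(nm,atz('wrist',(r,c),.067,s).round(4),W[r,c].round(4))
for nm,(c,r) in {'s1':(509,54),'s2':(481,187),'s3':(601,198),'e1':(500,42),'e2':(467,197),'e3':(602,209)}.items(): print(nm,atz('wrist',(r,c),.014,s).round(4))
w=box(310,350,0,50,.137,.15); print('wtab top',len(w),w.mean(0).round(4),w.min(0).round(4),w.max(0).round(4))
w=box(300,370,20,90,.036,.044); print('wdisc',len(w),w.mean(0).round(4),w.min(0).round(4),w.max(0).round(4))
w=box(300,370,0,90,.097,.106); print('whook top',len(w),w.mean(0).round(4),w.min(0).round(4),w.max(0).round(4))
```

```text
tab top 309 [0.4754 0.194  0.1141] [0.4691 0.1858 0.1112] [0.4813 0.2016 0.1167]
hook top 921 [0.4899 0.1964 0.0743] [0.4679 0.1795 0.0701] [0.5033 0.2107 0.0777]
loop 1439 [0.4008 0.1575 0.0049] [0.4785 0.223  0.0146]
FL [0.4081 0.2131 0.0105]
FR [0.4128 0.1629 0.0105]
BL [0.4752 0.2183 0.0105]
c1 [0.4061 0.2007 0.0105]
c2 [0.4095 0.1735 0.0105]
v1 [0.5279 0.1417 0.067 ] [0.5295 0.1382 0.0575]
v2 [0.5638 0.1684 0.067 ] [0.5666 0.1656 0.0571]
s1 [0.6433 0.3386 0.014 ]
s2 [0.6406 0.2149 0.014 ]
s3 [0.7668 0.2115 0.014 ]
e1 [0.6329 0.348  0.014 ]
e2 [0.6281 0.2038 0.014 ]
e3 [0.7711 0.2001 0.014 ]
wtab top 435 [0.4819 0.3272 0.1406] [0.4758 0.3194 0.1371] [0.4869 0.3343 0.1438]
wdisc 1535 [0.4835 0.3217 0.0393] [0.4601 0.3052 0.036 ] [0.5068 0.3456 0.0439]
whook top 379 [0.4806 0.3248 0.1009] [0.47   0.3167 0.0971] [0.4971 0.3334 0.106 ]
```

Run:
```python
from h import *
plan([.4755,.194,.15],np.pi/2+.09,4,-0.4)
```

```text
t 4.8 dist 0.0668 ang 0.025
-0.4 0.0041 -0.0009 0.0162 0.001 -0.001 -0.006; -0.4 0.0041 -0.0008 0.0162 0.001 -0.001 -0.006; -0.4 0.0042 -0.0008 0.0162 0.001 -0.001 -0.006; -0.4 0.0042 -0.0007 0.0161 0.001 -0.001 -0.006
```

Request:
jog_arm(
  steps="-0.4 0.0042 -0.001 0.016 0.001 -0.001 -0.006; -0.4 0.0042 -0.001 0.016 0.001 -0.001 -0.006; -0.4 0.0042 -0.001 0.016 0.001 -0.001 -0.006; -0.4 0.0042 -0.001 0.016 0.001 -0.001 -0.006; -0.4 0 0 0 0 0 0",
)

```text
time_s: 5.3
eef_pos: [0.4736, 0.1975, 0.1495]
ee_rot: [0.001, 0.672, 0.74, 0.001]
wrist_force: [0.1, -0.0, 1.6]
width: 0.0639
```

Run:
```python
from h import *
st()
plan([.4755,.194,.0785],np.pi/2+.09,5,-0.4)
```

```text
t 5.3 p [0.4736 0.1975 0.1495] xyaw 1.6667 z [ 0.003 -0.    -1.   ] F [ 0.13 -0.02  1.56] w 0.0639 q [ 0.28  0.42  1.7  -0.    1.02  0.18]
t 5.3 dist 0.0711 ang 0.007
-0.4 -0.0007 0.0003 0.0142 0.001 0 0.001; -0.4 -0.0007 0.0003 0.0142 0.001 0 0.001; -0.4 -0.0007 0.0003 0.0142 0.001 0 0.001; -0.4 -0.0007 0.0003 0.0142 0.001 0 0.001; -0.4 -0.0007 0.0003 0.0142 0.001 0 0.001
```

Request:
jog_arm(
  steps="-0.4 -0.0008 0.0003 0.014 0.001 0 0; -0.4 -0.0008 0.0003 0.014 0.001 0 0; -0.4 -0.0008 0.0003 0.014 0.001 0 0; -0.4 -0.0004 0.0003 0.013 0.001 0 0; -0.4 0 0 0.010 0 0 0; -0.4 0 0 0 0 0 0; -0.4 0 0 0 0 0 0",
)

```text
time_s: 6.0
eef_pos: [0.4769, 0.197, 0.0869]
ee_rot: [0.001, 0.671, 0.742, 0.002]
wrist_force: [1.0, -0.1, 0.3]
width: 0.0638
```

Run:
```python
from h import *
st()
p,d=grab('wrist'); save('w2',p)
```

```text
t 6.0 p [0.4769 0.197  0.0869] xyaw 1.6709 z [ 0.004  0.001 -1.   ] F [ 0.96 -0.1   0.31] w 0.0638 q [ 0.28  0.51  1.76 -0.    0.87  0.18]
```

View pics/w2.png

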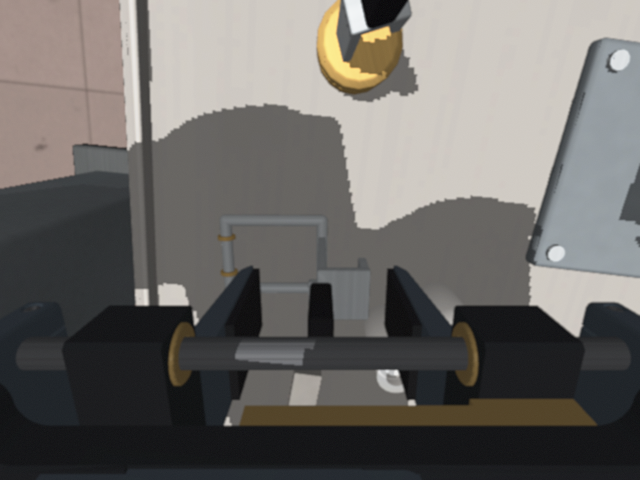

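Request:
jog_arm(
  steps="-0.4 -0.0015 -0.0005 0.004 0.001 0 0; -0.4 -0.001 -0.0005 0.004 0 0 0; -0.4 0 0 0 0 0 0; 0.2 0 0 0 0 0 0; 0.6 0 0 0 0 0 0; 1 0 0 0 0 0 0; 1 0 0 0 0 0 0; 1 0 0 0 0 0 0",
  force=25,
)

```text
time_s: 6.85
eef_pos: [0.4769, 0.1945, 0.0799]
ee_rot: [0.002, 0.671, 0.742, 0.002]
wrist_force: [0.2, 0.1, 0.4]
width: 0.0267
```

Run:
```python
from h import *
st()
p,d=grab('wrist'); save('w3',p)
```

```text
t 6.85 p [0.4769 0.1945 0.0799] xyaw 1.671 z [ 0.005  0.001 -1.   ] F [0.23 0.11 0.37] w 0.0267 q [ 0.27  0.52  1.77 -0.    0.85  0.17]
```

View pics/w3.png

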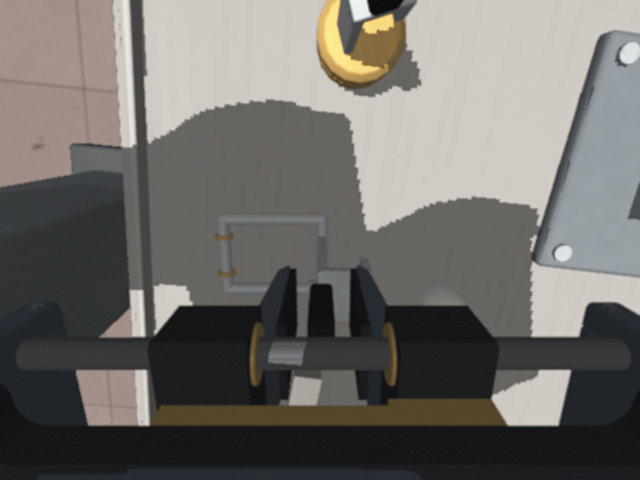

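Request:
jog_arm(
  steps="1 0 0 0 0 0 0; 1 0 0 0 0 0 0; 1 0 0 0 0 0 0; 1 0 0 0 0 0 0; 1 0 0 0 0 0 0",
  force=25,
)

```text
time_s: 7.4
eef_pos: [0.4772, 0.1945, 0.0801]
ee_rot: [0.002, 0.671, 0.742, 0.002]
wrist_force: [0.9, 0.1, 0.1]
width: 0.0115
```

Run:
```python
from h import *
st()
```

```text
t 7.4 p [0.4772 0.1945 0.0801] xyaw 1.671 z [ 0.006  0.001 -1.   ] F [0.94 0.11 0.12] w 0.0115 q [ 0.27  0.52  1.77 -0.    0.85  0.17]
```

Request:
jog_arm(
  steps="1 0 0 -0.008 0 0 0; 1 0 0 -0.02 0 0 0; 1 0 0 -0.03 0 0 0; 1 0 0 -0.035 0 0 0; 1 0 0 -0.035 0 0 0; 1 0 0 -0.035 0 0 0; 1 0 0 -0.03 0 0 0; 1 0 0 -0.015 0 0 0",
)

```text
time_s: 8.2
eef_pos: [0.4725, 0.1933, 0.297]
ee_rot: [-0.0, 0.671, 0.742, -0.001]
wrist_force: [0.4, -0.2, -2.1]
width: 0.0121
```

Run:
```python
from h import *
s=st()
print('weight est', s['wrist_force'])
plan([.585,.277,.29],np.pi/2-.027,6,1)
```

```text
t 8.2 p [0.4725 0.1933 0.297 ] xyaw 1.671 z [-0.002 -0.001 -1.   ] F [ 0.37 -0.24 -2.12] w 0.0121 q [ 0.27  0.25  1.5  -0.    1.39  0.17]
weight est [ 0.37218598 -0.24252765 -2.11847087]
t 8.2 dist 0.1403 ang 0.127
1 0.012 0.02 0.0011 -0 0 0.021; 1 0.0124 0.0198 0.0011 -0 0 0.021; 1 0.0128 0.0195 0.0011 -0 0 0.021; 1 0.0133 0.0192 0.0011 -0 0 0.021; 1 0.0137 0.019 0.0011 -0 0 0.021; 1 0.0141 0.0187 0.0012 -0 0 0.021
```

Request:
jog_arm(
  steps="1 0.008 0.013 0 0 0 0.02; 1 0.0125 0.02 0 0 0 0.021; 1 0.013 0.0195 0 0 0 0.021; 1 0.013 0.019 0 0 0 0.021; 1 0.0135 0.019 0 0 0 0.021; 1 0.014 0.019 0 0 0 0.021; 1 0.006 0.008 0 0 0 0; 1 0 0 0 0 0 0",
)

```text
time_s: 9.0
eef_pos: [0.5883, 0.28, 0.3042]
ee_rot: [0.001, 0.717, 0.697, 0.001]
wrist_force: [-0.3, -0.3, -2.5]
width: 0.0118
```

Run:
```python
from h import *
s=st()
p,d=grab('wrist'); save('w4',p); np.save('pics/d_w4.npy',d)
p,d=grab('scene'); save('s4',p); np.save('pics/d_s4.npy',d)
cv2.imwrite('pics/s4z.png',cv2.resize(p[90:230,220:360,::-1],None,fx=4,fy=4,interpolation=cv2.INTER_CUBIC))
for c in ['wrist','scene']:
  for n,z in [('rail_top',.232),('hanger_hook',s['eef_pos'][2]-.0116)]:
    for x in spotter.pinpoint(n,c)[:2]: print(c,n,np.round(x['at'],1),round(x['score'],2),atz(c,x['at'],z,s).round(4))
```

```text
t 9.0 p [0.5883 0.28   0.3042] xyaw 1.5413 z [ 0.002  0.    -1.   ] F [-0.34 -0.27 -2.53] w 0.0118 q [ 0.35  0.47  1.14 -0.    1.53  0.38]
wrist rail_top [255.5 405.3] 0.93 [0.6467 0.2759 0.232 ]
wrist hanger_hook [292.8 344.4] 0.6 [0.6001 0.2771 0.2926]
scene rail_top [142.8 303.2] 0.69 [0.6493 0.274  0.232 ]
scene hanger_hook [123.  280.1] 0.97 [0.5915 0.2736 0.2926]
scene hanger_hook [336.  262.9] 0.26 [ 0.2237 -0.2176  0.2926]
```

View pics/w4.png

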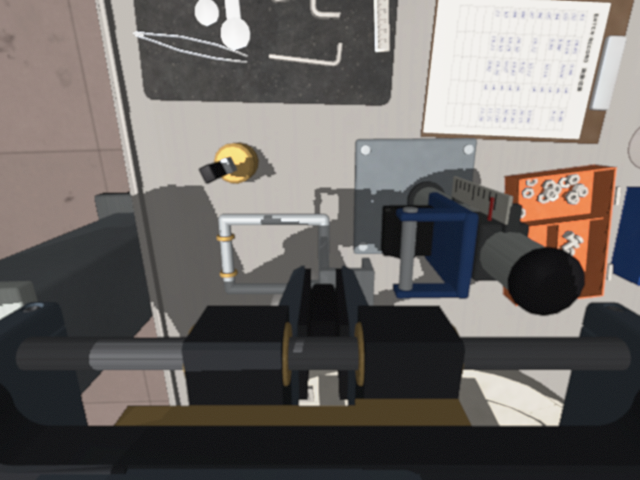

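View pics/s4z.png

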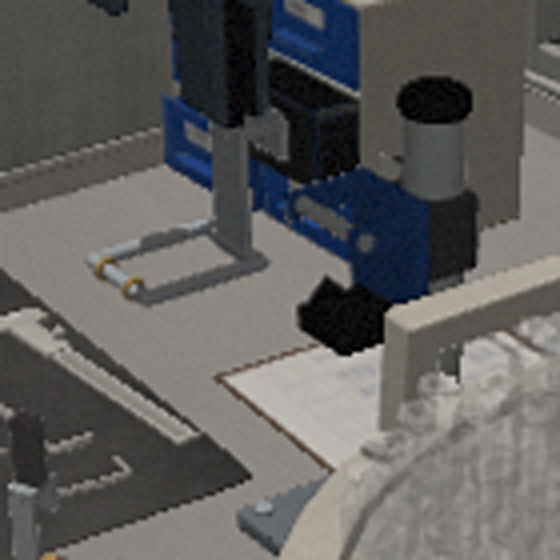

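Run:
```python
from h import *
s=sensors.sense()
p=cv2.imread('pics/w4.png'); cv2.imwrite('pics/w4z.png',cv2.resize(p[190:320,210:480],None,fx=3,fy=3,interpolation=cv2.INTER_CUBIC))
d=np.load('pics/d_w4.npy')
K=imaging.camera_info('wrist')['intrinsics']; T=np.eye(4);T[:3,:3]=rot(s).as_matrix();T[:3,3]=s['eef_pos'];M=T@imaging.camera_info('wrist')['T_tool_cam']
r,c=np.mgrid[0:480,0:640]
W=np.stack([(c-K[0,2])/K[0,0]*d,-(r-K[1,2])/K[1,1]*d,-d],-1)@M[:3,:3].T+M[:3,3]
w=W[205:295,398:420].reshape(-1,3); w=w[(w[:,2]>.224)&(w[:,2]<.236)]
print(len(w),w.min(0),w.max(0),np.median(w,0))
for y0 in np.arange(.25,.306,.008):
    q=w[abs(w[:,1]-y0)<.004]; 
    if len(q): t=q[q[:,2]>q[:,2].max()-.003]; print('%.3f'%y0,q[:,0].min().round(4),q[:,0].max().round(4),q[:,0].mean().round(4),q[:,2].max().round(4),t[:,0].mean().round(4))
w=W[255:300,335:380].reshape(-1,3); w=w[(w[:,2]>.285)&(w[:,2]<.31)]
print('hook',len(w),w.min(0),w.max(0),w.mean(0))
w=W[205:300,210:300].reshape(-1,3); w=w[(w[:,2]>.22)&(w[:,2]<.255)]
print('loop',len(w),w.min(0),w.max(0),w.mean(0))
for f,t in [((227,218),(227,290)),((227,218),(325,218))]:
    a=[atz('wrist',(k[1],k[0]),s['eef_pos'][2]-.0801+.0105,s) for k in (f,t)]; print(a,a[1]-a[0])
```

```text
1360 [0.64057948 0.24590109 0.22436089] [0.65853752 0.30887753 0.23599427] [0.6471436  0.27819552 0.23171943]
0.250 0.641 0.6585 0.6488 0.2359 0.6487
0.258 0.6426 0.6524 0.6467 0.2338 0.6471
0.266 0.6425 0.6528 0.6468 0.234 0.6475
0.274 0.6429 0.6525 0.647 0.2342 0.6477
0.282 0.643 0.6531 0.6474 0.2336 0.6478
0.290 0.6433 0.6528 0.6474 0.2336 0.6482
0.298 0.6411 0.6539 0.6478 0.2359 0.648
hook 595 [0.59409944 0.27459127 0.28510191] [0.61466823 0.2975283  0.30998356] [0.60894833 0.28729667 0.29855896]
loop 2351 [0.51299915 0.2490542  0.2261496 ] [0.5724224  0.30949917 0.23897507] [0.53462021 0.2832767  0.2342307 ]
[array([0.52360243, 0.30693872, 0.23523932]), array([0.51782015, 0.25386897, 0.23523932])] [-0.00578228 -0.05306974  0.        ]
[array([0.52360243, 0.30693872, 0.23523932]), array([0.58999017, 0.30477774, 0.23523932])] [ 0.06638774 -0.00216098  0.        ]
```

View pics/w4z.png

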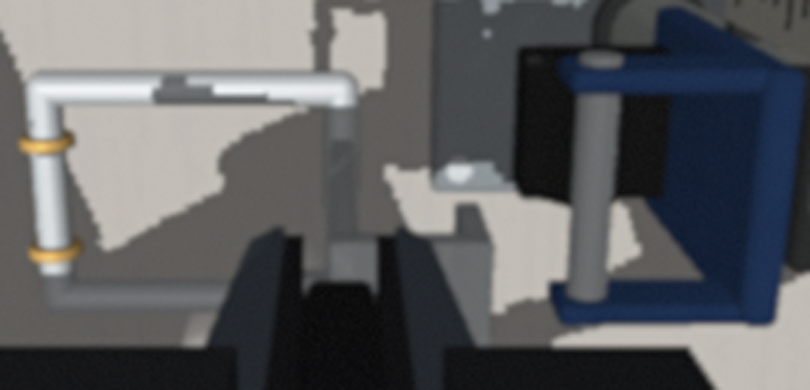

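Request:
jog_arm(
  steps="1 -0.0005 0.01 0.004 0 0 0; 1 -0.0005 0.015 0.006 0 0 0; 1 0 0.014 0.006 0 0 0; 1 0 0.006 0.004 0 0 0; 1 0 0 0 0 0 0; 1 0 0 0 0 0 0",
)

```text
time_s: 9.9
eef_pos: [0.6368, 0.2754, 0.2824]
ee_rot: [0.001, 0.718, 0.696, 0.001]
wrist_force: [-1.1, 0.1, -0.6]
width: 0.0118
```

Run:
```python
from h import *
s=st()
p,d=grab('wrist'); save('w5',p); np.save('pics/d_w5.npy',d)
cv2.imwrite('pics/w5z.png',cv2.resize(p[190:340,210:480,::-1],None,fx=3,fy=3,interpolation=cv2.INTER_CUBIC))
p,d=grab('scene'); save('s5',p)
cv2.imwrite('pics/s5z.png',cv2.resize(p[90:210,240:360,::-1],None,fx=5,fy=5,interpolation=cv2.INTER_CUBIC))
plan([.6345,.278,.2536],np.pi/2-.027,4,1)
```

```text
t 9.9 p [0.6368 0.2754 0.2824] xyaw 1.5394 z [ 0.002 -0.    -1.   ] F [-1.1  0.1 -0.6] w 0.0118 q [ 0.32  0.55  1.06 -0.    1.53  0.35]
t 10.0 dist 0.0292 ang 0.005
1 0.0006 -0.0005 0.0073 0 -0 -0.001; 1 0.0006 -0.0005 0.0073 0 -0 -0.001; 1 0.0006 -0.0005 0.0073 0 -0 -0.001; 1 0.0006 -0.0005 0.0073 0 -0 -0.001
```

View pics/w5z.png

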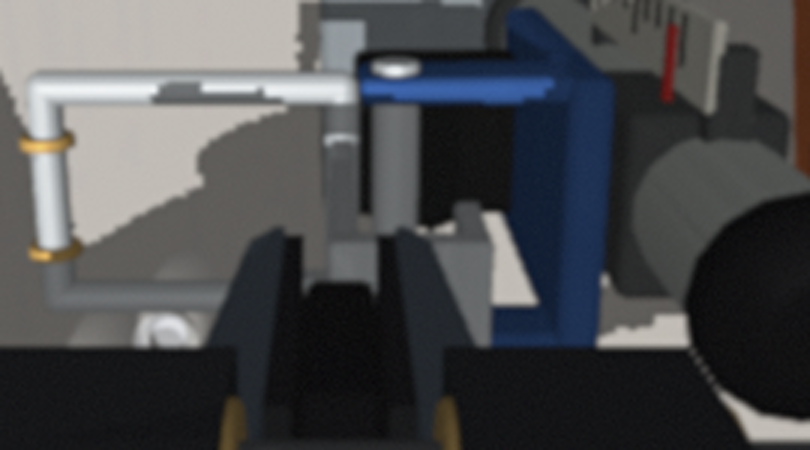

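View pics/s5z.png

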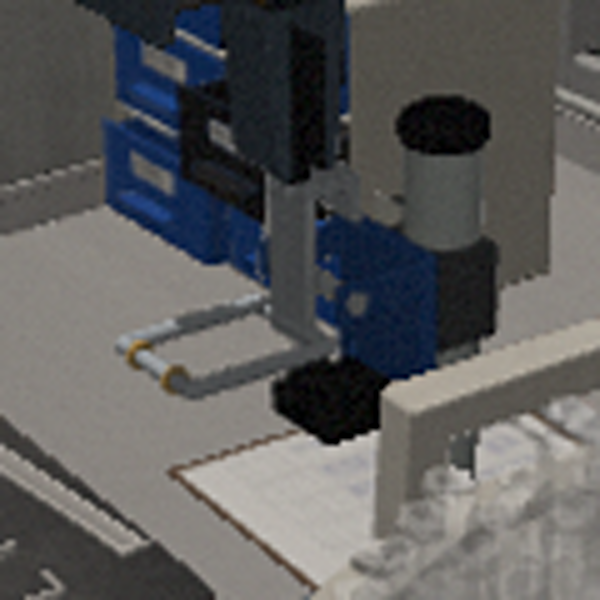

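```bash
cat >> h.py <<'E'
def wcloud(d,s):
    K=imaging.camera_info('wrist')['intrinsics']; T=np.eye(4);T[:3,:3]=rot(s).as_matrix();T[:3,3]=s['eef_pos'];M=T@imaging.camera_info('wrist')['T_tool_cam']
    r,c=np.mgrid[0:480,0:640]
    return np.stack([(c-K[0,2])/K[0,0]*d,-(r-K[1,2])/K[1,1]*d,-d],-1)@M[:3,:3].T+M[:3,3]
E
python3 - <<'E'
from h import *
s=sensors.sense(); W=wcloud(np.load('pics/d_w5.npy'),s); print(s['eef_pos'])
w=W[222:268,328:356].reshape(-1,3); w=w[(w[:,2]>.222)&(w[:,2]<.238)]
for y0 in np.arange(.25,.306,.006):
    q=w[abs(w[:,1]-y0)<.003]
    if len(q)>5: print('%.3f'%y0,len(q),q.min(0).round(4),q.max(0).round(4),q[:,0].mean().round(4))
w=W[272:300,355:380].reshape(-1,3); w=w[(w[:,2]>.266)&(w[:,2]<.29)]
print('hook',len(w),w.min(0),w.max(0))
w=W[205:300,215:300].reshape(-1,3); w=w[(w[:,2]>.195)&(w[:,2]<.235)]
print('loop',len(w),w.min(0),w.max(0))
E
```

```text
[0.63644883 0.27554578 0.28267799]
0.274 85 [0.6438 0.2713 0.2272] [0.6532 0.2769 0.2332] 0.6483
0.280 129 [0.644  0.277  0.2276] [0.6532 0.2828 0.2335] 0.6484
0.286 139 [0.6441 0.283  0.2275] [0.6534 0.289  0.2336] 0.6486
0.292 133 [0.6443 0.2891 0.2276] [0.6534 0.295  0.2336] 0.6487
0.298 129 [0.6444 0.295  0.2273] [0.6534 0.301  0.2333] 0.6488
0.304 77 [0.6419 0.3015 0.2329] [0.6575 0.3039 0.2369] 0.6498
hook 377 [0.65368063 0.27057851 0.27525815] [0.66330774 0.28721031 0.27863411]
loop 2361 [0.56158106 0.245828   0.203573  ] [0.62132335 0.30586413 0.21663858]
```

Request:
jog_arm(
  steps="1 0.0005 -0.0005 0.007 0 0 0; 1 0.0005 -0.0005 0.007 0 0 0; 1 0 -0.0005 0.006 0 0 0; 1 0 0 0.004 0 0 0; 1 0 0 0 0 0 0; 1 0 0 0 0 0 0",
)

```text
time_s: 10.6
eef_pos: [0.6337, 0.2771, 0.257]
ee_rot: [0.001, 0.718, 0.696, 0.001]
wrist_force: [-0.5, -0.0, -1.9]
width: 0.0119
```

Run:
```python
from h import *
s=st()
p,d=grab('wrist'); save('w6',p); np.save('pics/d_w6.npy',d)
cv2.imwrite('pics/w6z.png',cv2.resize(p[190:340,210:480,::-1],None,fx=3,fy=3,interpolation=cv2.INTER_CUBIC))
p,d=grab('scene'); save('s6',p)
cv2.imwrite('pics/s6z.png',cv2.resize(p[90:210,240:360,::-1],None,fx=5,fy=5,interpolation=cv2.INTER_CUBIC))
W=wcloud(np.load('pics/d_w6.npy'),s)
w=W[215:268,320:360].reshape(-1,3); w=w[(w[:,2]>.222)&(w[:,2]<.237)]
for y0 in np.arange(.28,.304,.006):
    q=w[abs(w[:,1]-y0)<.003]
    if len(q)>5: print('%.3f'%y0,len(q),q.min(0).round(4),q.max(0).round(4),q[:,0].mean().round(4))
w=W[272:300,355:380].reshape(-1,3); w=w[(w[:,2]>s['eef_pos'][2]-.012)&(w[:,2]<s['eef_pos'][2])]
print('hook',len(w),w.min(0),w.max(0))
```

```text
t 10.6 p [0.6337 0.2771 0.257 ] xyaw 1.5407 z [ 0.002  0.    -1.   ] F [-0.5  -0.05 -1.86] w 0.0119 q [ 0.33  0.56  1.1  -0.    1.48  0.36]
0.286 137 [0.6441 0.2834 0.2262] [0.6535 0.289  0.2327] 0.6489
0.292 240 [0.6325 0.2891 0.2221] [0.6543 0.295  0.2364] 0.6447
0.298 169 [0.6443 0.2951 0.2259] [0.6543 0.3009 0.2334] 0.649
hook 375 [0.6508655  0.27250757 0.24981443] [0.66057035 0.28912626 0.253092  ]
```

View pics/w6z.png

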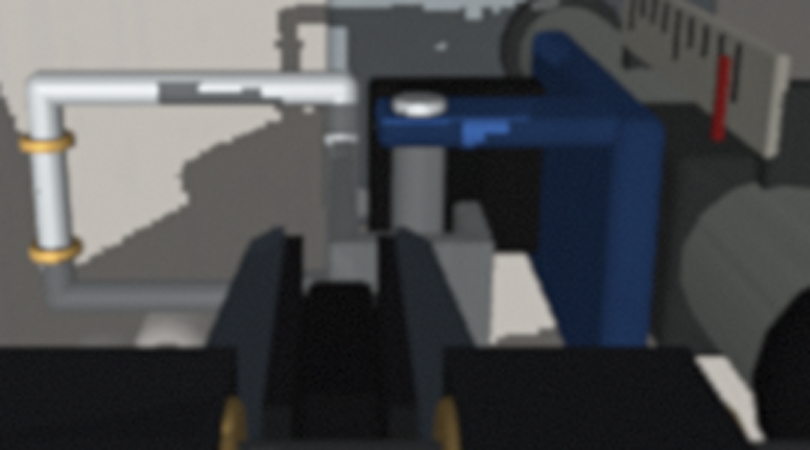

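View pics/s6z.png

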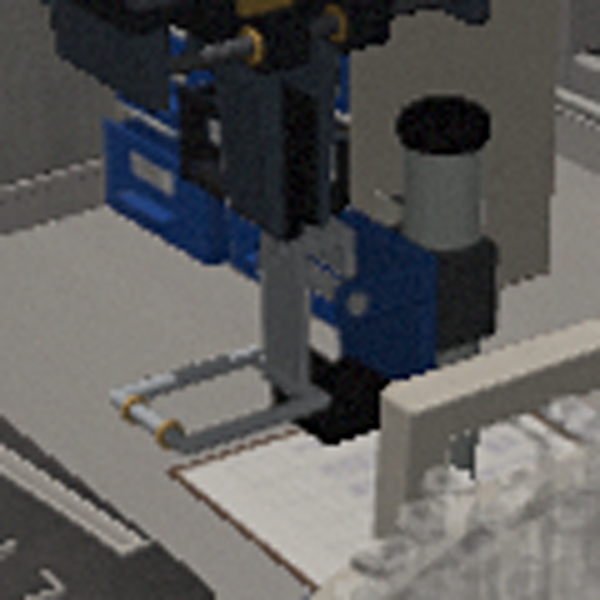

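Request:
jog_arm(
  steps="1 0 0.0005 0.0015 0 0 0; 1 0 0.0005 0.0015 0 0 0; 1 0 0 0.0015 0 0 0; 1 0 0 0.0015 0 0 0; 1 0 0 0.0015 0 0 0; 1 0 0 0.0015 0 0 0; 1 0 0 0.0015 0 0 0; 1 0 0 0.0015 0 0 0",
)

```text
time_s: 11.5
eef_pos: [0.6354, 0.2772, 0.2449]
ee_rot: [0.001, 0.718, 0.696, 0.001]
wrist_force: [0.8, 0.2, -2.0]
width: 0.0118
```

Run:
```python
from h import *
s=st()
```

```text
t 11.5 p [0.6354 0.2772 0.2449] xyaw 1.5405 z [ 0.003  0.001 -1.   ] F [ 0.84  0.22 -2.05] w 0.0118 q [ 0.33  0.57  1.12 -0.    1.45  0.36]
```

Request:
jog_arm(
  steps="1 0 0 0.0012 0 0 0; 1 0 0 0.0012 0 0 0; 1 0 0 0.0012 0 0 0; 1 0 0 0.0012 0 0 0; 1 0 0 0.0012 0 0 0; 1 0 0 0.0012 0 0 0; 1 0 0 0 0 0 0",
)

```text
time_s: 12.2
eef_pos: [0.6353, 0.2771, 0.2371]
ee_rot: [0.001, 0.718, 0.696, 0.001]
wrist_force: [-0.3, -0.3, -1.4]
width: 0.0118
```

Run:
```python
from h import *
s=st()
p,d=grab('wrist'); save('w7',p)
cv2.imwrite('pics/w7z.png',cv2.resize(p[190:340,210:480,::-1],None,fx=3,fy=3,interpolation=cv2.INTER_CUBIC))
p,d=grab('scene'); save('s7',p)
cv2.imwrite('pics/s7z.png',cv2.resize(p[90:210,240:360,::-1],None,fx=5,fy=5,interpolation=cv2.INTER_CUBIC))
print(sensors.sense()['wrist_force'])
```

```text
t 12.2 p [0.6353 0.2771 0.2371] xyaw 1.5405 z [ 0.003  0.001 -1.   ] F [-0.3  -0.3  -1.44] w 0.0118 q [ 0.33  0.57  1.13 -0.    1.43  0.36]
[-0.96338696 -0.58526632 -0.85295297]
```

View pics/w7z.png

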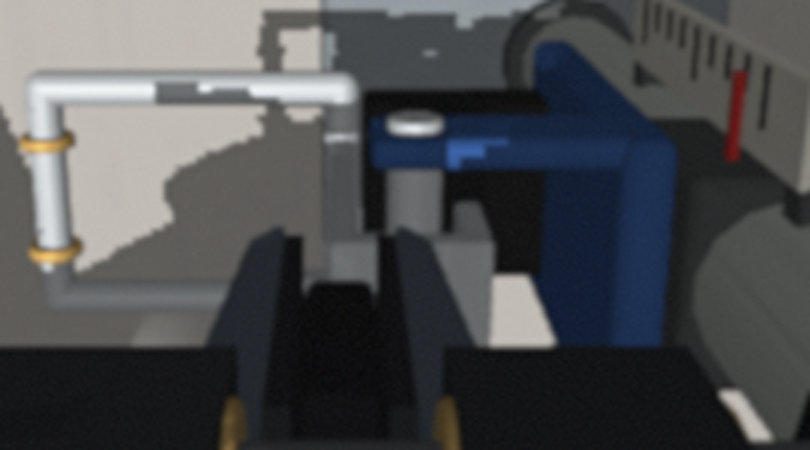

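View pics/s7z.png

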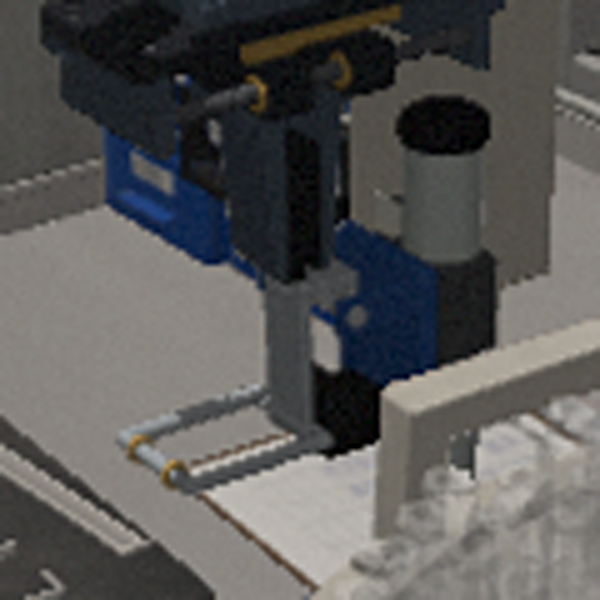

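Request:
jog_arm(
  steps="1 0 0 -0.0012 0 0 0; 1 0 0 -0.0015 0 0 0; 1 0 0 -0.0015 0 0 0; 1 0 0 -0.0015 0 0 0; 1 0 0 -0.0015 0 0 0; 1 0 0 -0.002 0 0 0; 1 0 -0.001 -0.002 -0.02 0 0; 1 0 -0.001 -0.002 -0.02 0 0",
)

```text
time_s: 13.1
eef_pos: [0.6337, 0.277, 0.2512]
ee_rot: [0.016, 0.718, 0.696, 0.016]
wrist_force: [-0.1, -0.5, -2.9]
width: 0.0121
```

```bash
cat >> h.py <<'E'
def goal_lean(a,th): return R.from_rotvec(th*np.array([np.sin(a-np.pi/2)*0,1,0])*-1)*goal_R(a)
E
python3 - <<'E'
from h import *
s=st()
plan([.6311,.2772,.2507],0,3,1,Rg=goal_lean(np.pi/2-.029,.07))
E
```

```text
t 13.1 p [0.6337 0.277  0.2512] xyaw 1.5401 z [ 0.046 -0.001 -0.999] F [-0.05 -0.53 -2.92] w 0.0121 q [ 0.33  0.54  1.15 -0.02  1.4   0.37]
t 13.1 dist 0.0027 ang 0.024
1 0 -0.0009 0.0001 -0.008 0 -0.001; 1 0 -0.0009 0.0001 -0.008 0 -0.001; 1 0 -0.0009 0.0001 -0.008 0 -0.001
```

Request:
jog_arm(
  steps="1 0 -0.001 0 -0.008 0 0; 1 0 -0.0008 0 -0.008 0 0; 1 0 -0.0008 0 -0.006 0 0; 1 0 0 0 0 0 0; 1 0 0 0 0 0 0",
)

```text
time_s: 13.6
eef_pos: [0.6303, 0.2774, 0.252]
ee_rot: [0.026, 0.717, 0.696, 0.026]
wrist_force: [0.3, -0.5, -3.0]
width: 0.0117
```

Run:
```python
from h import *
s=st()
p,d=grab('wrist'); save('w8',p); np.save('pics/d_w8.npy',d)
cv2.imwrite('pics/w8z.png',cv2.resize(p[190:340,210:480,::-1],None,fx=3,fy=3,interpolation=cv2.INTER_CUBIC))
W=wcloud(d,s)
w=W[215:268,320:360].reshape(-1,3); w=w[(w[:,2]>.222)&(w[:,2]<.237)]
for y0 in np.arange(.28,.304,.006):
    q=w[abs(w[:,1]-y0)<.003]
    if len(q)>5: print('%.3f'%y0,len(q),q.min(0).round(4),q.max(0).round(4),q[:,0].mean().round(4))
w=W[272:300,355:380].reshape(-1,3); w=w[(w[:,2]>s['eef_pos'][2]-.012)&(w[:,2]<s['eef_pos'][2])]
print('hook',len(w),w.min(0),w.max(0))
F=[]
for i in range(12):
    grab('wrist'); F.append(sensors.sense()['wrist_force'])
F=np.array(F); print(F.mean(0),F.std(0),F[:,2].round(2)); st()
```

```text
t 13.6 p [0.6303 0.2774 0.252 ] xyaw 1.5408 z [ 0.072 -0.001 -0.997] F [ 0.25 -0.46 -3.  ] w 0.0117 q [ 0.34  0.52  1.19 -0.03  1.36  0.38]
0.286 87 [0.6444 0.2854 0.2262] [0.653  0.2889 0.2335] 0.6486
0.292 228 [0.6303 0.2891 0.2221] [0.6531 0.295  0.2369] 0.6437
0.298 158 [0.6445 0.295  0.2276] [0.6529 0.3009 0.2336] 0.6486
hook 376 [0.64778093 0.27262805 0.24569598] [0.65757118 0.28899041 0.24963407]
[ 0.91703    -0.16775345 -2.33163326] [0.4701305  0.51113223 0.76571874] [-1.77 -1.71 -2.26 -3.71 -2.21 -1.85 -2.6  -4.03 -2.42 -1.5  -2.31 -1.61]
t 14.25 p [0.6302 0.2774 0.252 ] xyaw 1.5409 z [ 0.072 -0.001 -0.997] F [ 1.61 -0.42 -1.61] w 0.0116 q [ 0.34  0.52  1.19 -0.03  1.36  0.38]
```

View pics/w8z.png

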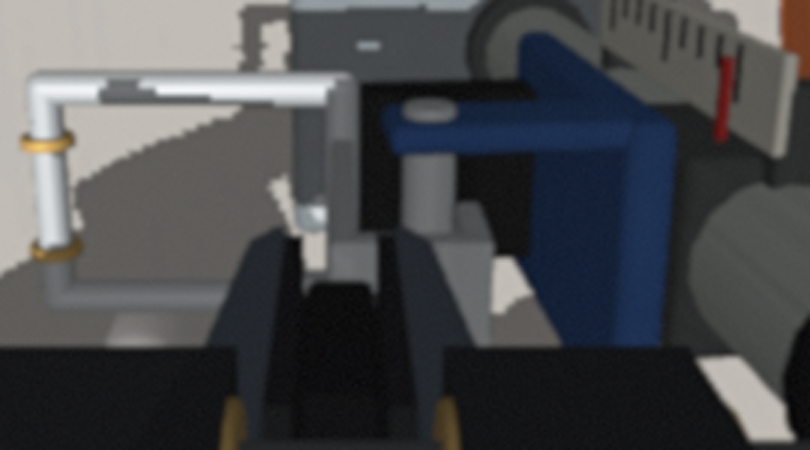

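Request:
jog_arm(
  steps="1 0 0.0005 0.0012 0 0 0; 1 0 0.0005 0.0015 0 0 0; 1 0 0 0.0015 0 0 0; 1 0 0 0.0015 0 0 0; 1 0 0 0.0015 0 0 0; 1 0 0 0.0012 0 0 0; 1 0 0 0.001 0 0 0; 1 0 0 0.001 0 0 0",
)

```text
time_s: 15.05
eef_pos: [0.6314, 0.2774, 0.2405]
ee_rot: [0.025, 0.717, 0.696, 0.025]
wrist_force: [-0.9, 0.9, -1.2]
width: 0.0117
```

Request:
jog_arm(
  steps="1 0 0 0.001 0 0 0; 1 0 0 0.001 0 0 0; 1 0 0 0.001 0 0 0; 1 0 0 0.001 0 0 0; 1 0 0 0.001 0 0 0; 1 0 0 0.001 0 0 0; 1 0 0 0.001 0 0 0; 1 0 0 0 0 0 0",
)

```text
time_s: 15.85
eef_pos: [0.6315, 0.2774, 0.2329]
ee_rot: [0.025, 0.717, 0.696, 0.025]
wrist_force: [-2.4, -0.8, -0.4]
width: 0.012
```

Run:
```python
from h import *
s=st()
F=[]
for i in range(12):
    p,d=grab('wrist' if i<11 else 'scene'); F.append(sensors.sense()['wrist_force'])
    if i==0: save('w9',p); cv2.imwrite('pics/w9z.png',cv2.resize(p[190:340,210:480,::-1],None,fx=3,fy=3,interpolation=cv2.INTER_CUBIC))
save('s9',p)
cv2.imwrite('pics/s9z.png',cv2.resize(p[90:210,240:360,::-1],None,fx=5,fy=5,interpolation=cv2.INTER_CUBIC))
F=np.array(F); print(F.mean(0),F.std(0),F[:,2].round(2)); st()
```

```text
t 15.85 p [0.6315 0.2774 0.2329] xyaw 1.541 z [ 0.07  -0.001 -0.998] F [-2.44 -0.79 -0.38] w 0.012 q [ 0.34  0.54  1.21 -0.03  1.33  0.38]
[-2.08300386 -0.34567328 -0.23264546] [0.6137303  0.36034244 0.51340732] [-0.64 -0.19 -0.7  -0.7   0.5   0.28 -1.34  0.13  0.29 -0.35  0.12 -0.19]
t 16.45 p [0.6315 0.2774 0.2331] xyaw 1.541 z [ 0.07  -0.001 -0.998] F [-1.98 -0.47 -0.19] w 0.0118 q [ 0.34  0.54  1.21 -0.03  1.33  0.38]
```

View pics/w9z.png

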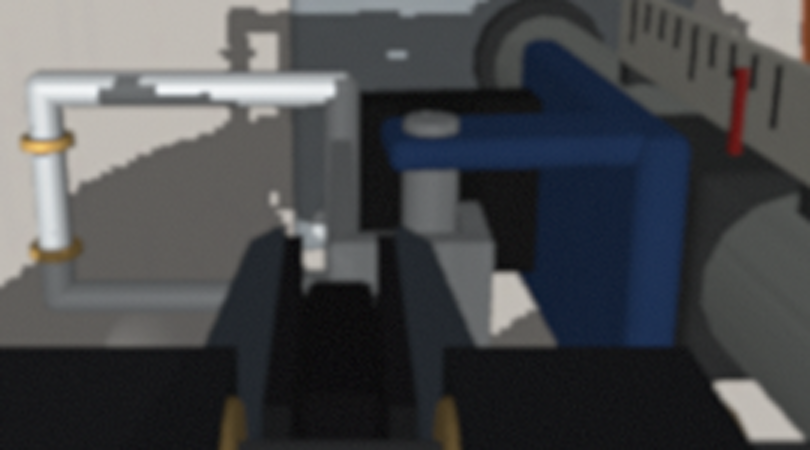

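View pics/s9z.png

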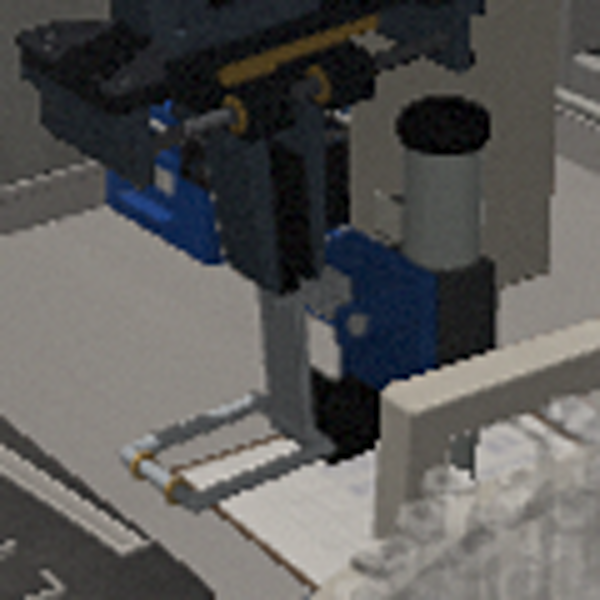

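Request:
jog_arm(
  steps="1 0 0 0.0006 0.005 0 0; 1 0 0 0.0006 0.005 0 0; 1 0 0 0 0 0 0",
)

```text
time_s: 16.75
eef_pos: [0.6318, 0.2774, 0.2319]
ee_rot: [0.021, 0.717, 0.696, 0.021]
wrist_force: [-1.4, 0.6, -0.5]
width: 0.0118
```

Run:
```python
from h import *
s=st()
F=[]
for i in range(14):
    p,d=grab('wrist'); F.append(sensors.sense()['wrist_force'])
F=np.array(F); print(F.mean(0),F.std(0),F[:,2].round(2)); st()
```

```text
t 16.75 p [0.6318 0.2774 0.2319] xyaw 1.541 z [ 0.06  -0.001 -0.998] F [-1.43  0.61 -0.48] w 0.0118 q [ 0.34  0.55  1.2  -0.02  1.34  0.37]
[-0.20672121 -0.18820675 -0.04161138] [0.6399887  0.32246739 0.43202112] [ 0.93 -0.05  0.06 -0.05 -0.59 -0.2  -0.36 -0.46 -0.43 -0.31 -0.07  0.52
 -0.23  0.65]
t 17.45 p [0.6318 0.2774 0.2321] xyaw 1.5411 z [ 0.06  -0.001 -0.998] F [0.19 0.11 0.65] w 0.0118 q [ 0.34  0.55  1.2  -0.02  1.34  0.37]
```

Request:
jog_arm(
  steps="1 0 0 0 0 0 0; 0.72 0 0 0 0 0 0; 0.68 0 0 0 0 0 0; 0.64 0 0 0 0 0 0; 0.56 0 0 0 0 0 0; 0.5 0 0 0 0 0 0; 0.4 0 0 0 0 0 0; 0.3 0 0 0 0 0 0",
  force=4,
)

```text
time_s: 18.25
eef_pos: [0.6318, 0.2775, 0.2321]
ee_rot: [0.021, 0.717, 0.696, 0.021]
wrist_force: [0.5, 0.4, -0.2]
width: 0.0312
```

Run:
```python
from h import *
s=st()
p,d=grab('wrist'); save('w10',p); cv2.imwrite('pics/w10z.png',cv2.resize(p[190:340,210:480,::-1],None,fx=3,fy=3,interpolation=cv2.INTER_CUBIC))
p,d=grab('scene'); save('s10',p)
cv2.imwrite('pics/s10z.png',cv2.resize(p[90:210,240:360,::-1],None,fx=5,fy=5,interpolation=cv2.INTER_CUBIC))
```

```text
t 18.25 p [0.6318 0.2775 0.2321] xyaw 1.5412 z [ 0.06  -0.001 -0.998] F [ 0.5   0.37 -0.23] w 0.0312 q [ 0.34  0.55  1.2  -0.02  1.34  0.37]
```

View pics/w10z.png

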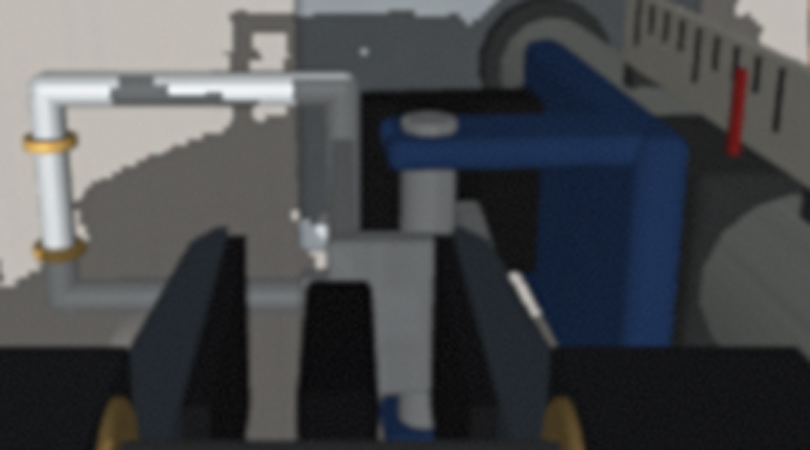

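View pics/s10z.png

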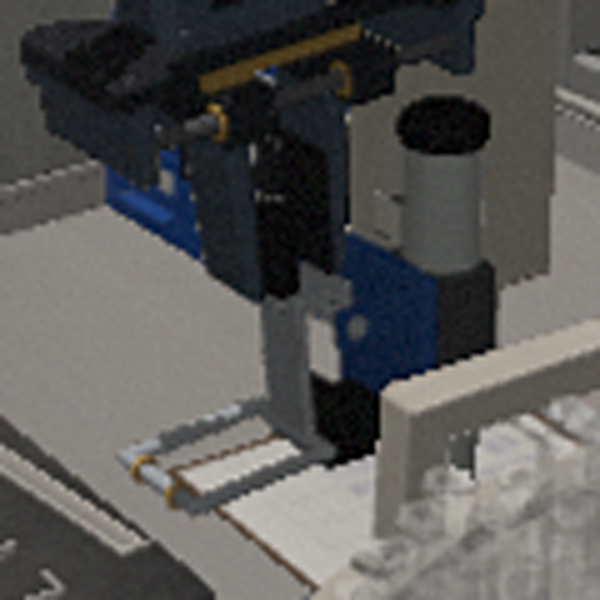

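Request:
jog_arm(
  steps="0.3 0 0 -0.005 0 0 0; 0.3 0 0 -0.01 0 0 0; 0.3 0 0 -0.015 0 0 0; 0.3 0 0 -0.025 0 0 0; 0.2 0 0 -0.03 0.03 0 0; 0 0 -0.02 -0.02 0.03 0 0; 0 0 -0.03 -0.01 0 0 0; 0 0 -0.02 0 0 0 0",
)

```text
time_s: 19.15
eef_pos: [0.5555, 0.2793, 0.3557]
ee_rot: [-0.001, 0.718, 0.696, 0.001]
wrist_force: [0.2, 0.5, -0.0]
width: 0.0455
```

Run:
```python
from h import *
s=st()
p,d=grab('wrist'); save('w11',p); np.save('pics/d_w11.npy',d)
W=wcloud(d,s)
for n in ['loop_bar_top','rail_top','weight_grip','check_weight','hanger_grip']:
    for x in spotter.pinpoint(n,'wrist')[:1]: print(n,np.round(x['at'],1),round(x['score'],2),W[int(x['at'][0]),int(x['at'][1])].round(4))
```

```text
t 19.15 p [0.5555 0.2793 0.3557] xyaw 1.5398 z [ 0.001  0.002 -1.   ] F [ 0.24  0.52 -0.02] w 0.0455 q [0.37 0.39 1.13 0.   1.62 0.4 ]
loop_bar_top [215.7 336.4] 0.76 [0.5691 0.2774 0.1582]
rail_top [228.1 428.5] 0.93 [0.645  0.2795 0.2276]
weight_grip [160.3 258.4] 0.81 [0.4877 0.3336 0.1281]
check_weight [157.7 270.1] 0.82 [0.4943 0.3333 0.0828]
hanger_grip [239.  420.5] 0.89 [0.6289 0.2812 0.264 ]
```

View pics/w11.png

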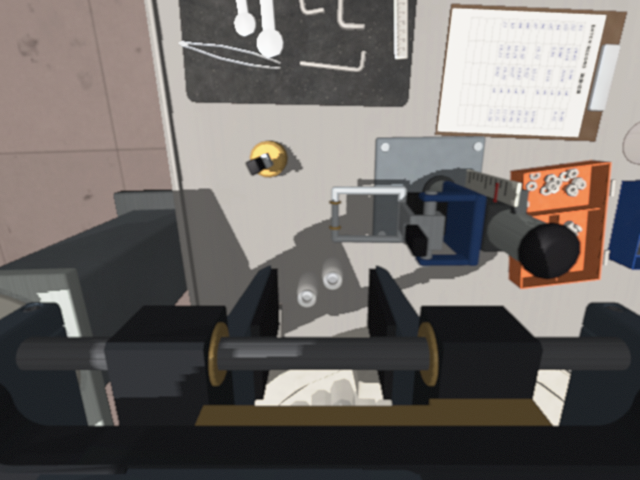

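Run:
```python
from h import *
plan([.480,.328,.27],np.pi,12,0)
s=sensors.sense();W=wcloud(np.load('pics/d_w11.npy'),s)
def box(c0,c1,r0,r1,z0,z1):
    w=W[r0:r1,c0:c1].reshape(-1,3); w=w[(w[:,2]>z0)&(w[:,2]<z1)]; return w
for nm,z0,z1 in [('tab',.135,.15),('hook',.097,.107)]:
    w=box(235,300,135,185,z0,z1)
    if len(w)>5:
        cov=np.cov(w[:,:2].T); e,v=np.linalg.eigh(cov); print(nm,len(w),w.mean(0).round(4),w.min(0).round(4),w.max(0).round(4),np.sqrt(e),v[:,1])
p=cv2.imread('pics/w11.png'); cv2.imwrite('pics/w11z.png',cv2.resize(p[125:260,230:460],None,fx=3.4,fy=3.4,interpolation=cv2.INTER_CUBIC))
```

```text
t 19.45 dist 0.1231 ang 1.602
0 0.0039 -0.0065 0.0069 -0 -0 -0.133; 0 0.0047 -0.0059 0.0069 -0 -0 -0.133; 0 0.0055 -0.0052 0.0069 -0 -0 -0.133; 0 0.0061 -0.0045 0.0069 -0 -0 -0.133; 0 0.0067 -0.0036 0.0069 -0 -0 -0.133; 0 0.0071 -0.0027 0.0069 -0 -0 -0.133; 0 0.0074 -0.0017 0.0069 -0 -0 -0.133; 0 0.0075 -0.0007 0.0069 -0 -0 -0.133; 0 0.0076 0.0003 0.0069 -0 -0 -0.133; 0 0.0075 0.0013 0.0069 -0 -0 -0.133; 0 0.0072 0.0023 0.0069 -0 -0 -0.133; 0 0.0069 0.0032 0.0069 -0 -0 -0.133
tab 175 [0.4848 0.3274 0.1379] [0.4778 0.3184 0.1351] [0.4925 0.3361 0.1402] [0.003417   0.00452806] [-0.30265891  0.95309894]
hook 89 [0.4919 0.3302 0.0992] [0.4861 0.3225 0.097 ] [0.4977 0.3385 0.107 ] [0.00203441 0.00462415] [-0.38312465  0.92369665]
```

View pics/w11z.png

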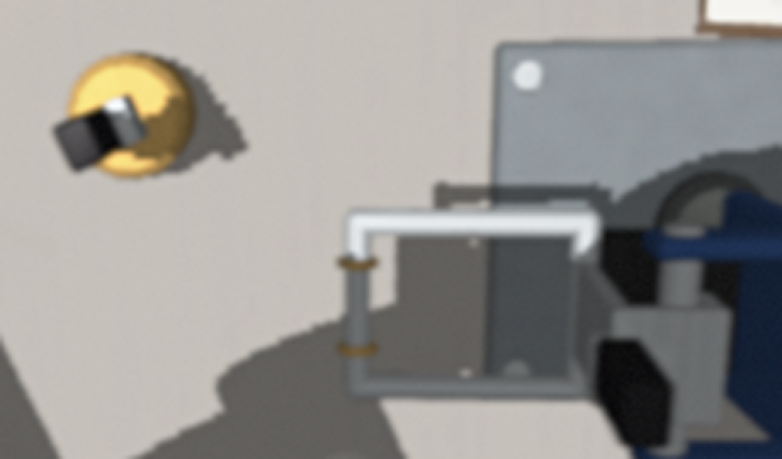

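Request:
jog_arm(
  steps="0 0.004 -0.006 0.006 0 0 -0.138; 0 0.005 -0.0055 0.006 0 0 -0.138; 0 0.0055 -0.005 0.006 0 0 -0.138; 0 0.006 -0.004 0.006 0 0 -0.138; 0 0.0065 -0.003 0.006 0 0 -0.138; 0 0.007 -0.002 0.006 0 0 -0.138; 0 0.007 -0.001 0.006 0 0 -0.138; 0 0.007 0 0.006 0 0 -0.138",
)

```text
time_s: 20.25
eef_pos: [0.5138, 0.3117, 0.3001]
ee_rot: [-0.002, 0.229, 0.973, -0.001]
wrist_force: [0.1, -0.2, -0.5]
width: 0.0457
```

Run:
```python
from h import *
st()
plan([.482,.327,.26],np.pi+.33,6,0)
```

```text
t 20.25 p [0.5138 0.3117 0.3001] xyaw 2.6798 z [-0.005 -0.001 -1.   ] F [ 0.14 -0.25 -0.5 ] w 0.0457 q [ 0.45  0.39  1.28  0.    1.48 -0.66]
t 20.25 dist 0.0534 ang 0.792
0 0.0058 -0.0001 0.0067 -0 -0.001 -0.132; 0 0.0058 0.0007 0.0067 -0 -0.001 -0.132; 0 0.0057 0.0015 0.0067 -0 -0.001 -0.132; 0 0.0054 0.0022 0.0067 -0 -0.001 -0.132; 0 0.0051 0.0029 0.0067 -0 -0.001 -0.132; 0 0.0047 0.0035 0.0067 -0 -0.001 -0.132
```

Request:
jog_arm(
  steps="0 0.006 0 0.0067 0 -0.001 -0.132; 0 0.006 0.0007 0.0067 0 -0.001 -0.132; 0 0.0057 0.0015 0.0067 0 -0.001 -0.132; 0 0.0054 0.0022 0.0067 0 0 -0.132; 0 0.005 0.003 0.0067 0 0 -0.132; 0 0.003 0.002 0.005 0 0 -0.08; 0 0 0 0 0 0 0; 0 0 0 0 0 0 0",
)

```text
time_s: 21.05
eef_pos: [0.4866, 0.326, 0.2557]
ee_rot: [-0.004, -0.154, 0.988, -0.002]
wrist_force: [0.5, -0.0, -0.3]
width: 0.0457
```

Run:
```python
from h import *
s=st()
p,d=grab('wrist'); save('w12',p); np.save('pics/d_w12.npy',d)
W=wcloud(d,s)
def box(c0,c1,r0,r1,z0,z1):
    w=W[r0:r1,c0:c1].reshape(-1,3); w=w[(w[:,2]>z0)&(w[:,2]<z1)]; return w
for nm,z0,z1 in [('tab',.137,.146),('hook',.098,.106),('disc',.034,.046)]:
    w=box(250,400,150,400,z0,z1)
    w=w[np.hypot(w[:,0]-.485,w[:,1]-.327)<.035]
    if len(w)>5:
        rct=cv2.minAreaRect((w[:,:2]*1000).astype(np.float32)); print(nm,len(w),w.mean(0).round(4),w.min(0).round(4),w.max(0).round(4),rct)
```

```text
t 21.05 p [0.4866 0.326  0.2557] xyaw -2.8323 z [-0.008 -0.006 -1.   ] F [ 0.48 -0.   -0.27] w 0.0457 q [ 0.49  0.41  1.38 -0.    1.37 -1.39]
tab 277 [0.4836 0.3266 0.1404] [0.4763 0.318  0.137 ] [0.4918 0.3352 0.1441] ((484.22833251953125, 326.7245178222656), (12.128191947937012, 15.709927558898926), 20.107669830322266)
hook 140 [0.4763 0.3236 0.101 ] [0.4708 0.3159 0.0981] [0.4823 0.3328 0.1059] ((476.30035400390625, 324.17864990234375), (7.766393661499023, 15.664215087890625), 17.33907127380371)
disc 954 [0.4794 0.3254 0.0391] [0.4605 0.3032 0.0341] [0.5063 0.3506 0.0459] ((482.1151428222656, 326.2064514160156), (43.62485885620117, 47.13728332519531), 15.17938232421875)
```

View pics/w12.png

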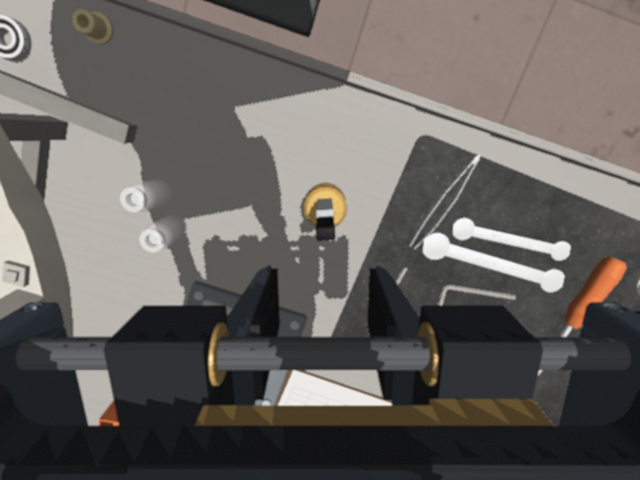

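Run:
```python
from h import *
plan([.4842,.3267,.115],-2.80,6,0)
```

```text
t 21.1 dist 0.1407 ang 0.034
0 0.0001 0.0003 0.0235 -0 -0.002 -0.005; 0 0.0002 0.0003 0.0235 -0 -0.002 -0.005; 0 0.0002 0.0003 0.0235 -0 -0.002 -0.005; 0 0.0002 0.0003 0.0235 -0 -0.002 -0.005; 0 0.0003 0.0003 0.0235 -0 -0.002 -0.005; 0 0.0003 0.0003 0.0235 -0 -0.002 -0.005
```

Request:
jog_arm(
  steps="0 0 0 0.015 0 -0.002 -0.006; 0 0 0 0.0235 0 -0.002 -0.006; 0 0 0 0.0235 0 -0.002 -0.006; 0 0 0.0005 0.0235 0 -0.002 -0.006; 0 0 0.0005 0.0235 0 -0.002 -0.006; 0 0 0.0005 0.0225 0 0 0; 0 0 0 0 0 0 0; 0 0 0 0 0 0 0",
)

```text
time_s: 21.9
eef_pos: [0.4918, 0.3276, 0.1231]
ee_rot: [0.004, -0.16, 0.987, -0.0]
wrist_force: [0.7, 0.5, 0.0]
width: 0.0456
```

Run:
```python
from h import *
s=st()
p,d=grab('wrist'); save('w13',p)
plan([.4842,.3267,.106],-2.80,2,0)
```

```text
t 21.9 p [0.4918 0.3276 0.1231] xyaw -2.8201 z [ 0.008  0.001 -1.   ] F [0.7  0.51 0.04] w 0.0456 q [ 0.49  0.54  1.54 -0.    1.05 -1.4 ]
t 21.95 dist 0.0187 ang 0.022
0 0.0038 0.0008 0.0085 -0.001 0.004 -0.01; 0 0.0037 0.0008 0.0086 -0.001 0.004 -0.01
```

View pics/w13.png

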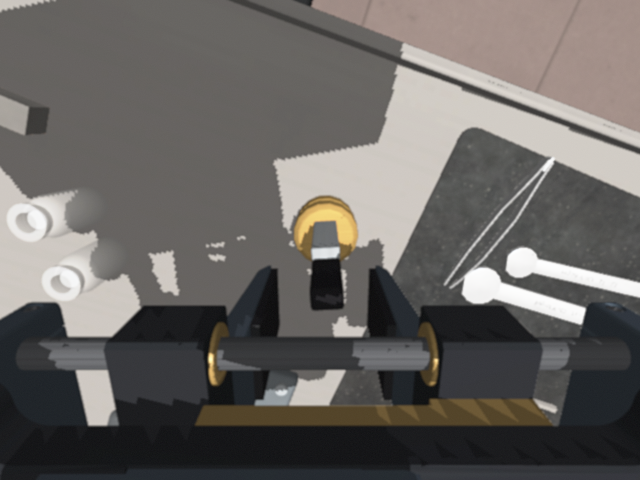

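Request:
jog_arm(
  steps="0 0.0035 0.0005 0 0 0.002 -0.01; 0 0.0035 0.0005 0.003 0 0.001 -0.01; 0 0 0 0.006 0 0 0; 0 0 0 0.005 0 0 0; 0 0 0 0 0 0 0; 0 0 0 0 0 0 0",
)

```text
time_s: 22.55
eef_pos: [0.4859, 0.327, 0.1114]
ee_rot: [0.005, -0.17, 0.985, 0.0]
wrist_force: [-0.4, 0.6, 0.5]
width: 0.0455
```

Run:
```python
from h import *
s=st()
plan([.4842,.3267,.107],-2.80,2,0)
```

```text
t 22.55 p [0.4859 0.327  0.1114] xyaw -2.7991 z [ 0.01   0.002 -1.   ] F [-0.41  0.58  0.53] w 0.0455 q [ 0.49  0.55  1.57 -0.    1.01 -1.42]
t 22.55 dist 0.0048 ang 0.01
0 0.0009 0.0002 0.0022 -0.001 0.005 0; 0 0.0009 0.0002 0.0022 -0.001 0.005 0
```

Request:
jog_arm(
  steps="0 0.001 0 0.0022 0 0.005 0; 0 0.001 0 0.0022 0 0.005 0; 0.4 0 0 0 0 0 0; 0.7 0 0 0 0 0 0; 1 0 0 0 0 0 0; 1 0 0 0 0 0 0; 1 0 0 0 0 0 0; 1 0 0 0 0 0 0",
  force=40,
)

```text
time_s: 23.35
eef_pos: [0.4841, 0.3263, 0.1067]
ee_rot: [-0.0, -0.17, 0.985, -0.001]
wrist_force: [1.0, -0.1, -0.8]
width: 0.0158
```

Request:
jog_arm(
  steps="1 0 0 0 0 0 0; 1 0 0 0 0 0 0; 1 0 0 -0.006 0 0 0; 1 0 0 -0.02 0 0 0; 1 0 0 -0.03 0 0 0; 1 0 0 -0.03 0 0 0; 1 0 0 -0.03 0 0 0; 1 0 0 -0.015 0 0 0",
)

```text
time_s: 24.15
eef_pos: [0.4815, 0.325, 0.2405]
ee_rot: [-0.005, -0.17, 0.985, -0.002]
wrist_force: [0.8, 0.8, -5.1]
width: 0.0157
```

Run:
```python
from h import *
s=st()
p,d=grab('wrist'); save('w14',p)
p,d=grab('scene'); save('s14',p)
F=[]
for i in range(4):
    grab('wrist'); F.append(sensors.sense()['wrist_force'])
print(np.mean(F,0)); st()
```

```text
t 24.15 p [0.4815 0.325  0.2405] xyaw -2.7994 z [-0.008 -0.006 -1.   ] F [ 0.82  0.77 -5.07] w 0.0157 q [ 0.49  0.41  1.41 -0.    1.33 -1.42]
[-0.18881891 -0.23435011 -5.09434006]
t 24.45 p [0.4803 0.3243 0.2363] xyaw -2.7995 z [-0.013 -0.008 -1.   ] F [-0.47 -0.63 -4.97] w 0.0157 q [ 0.49  0.42  1.42 -0.    1.32 -1.42]
```

View pics/s14.png

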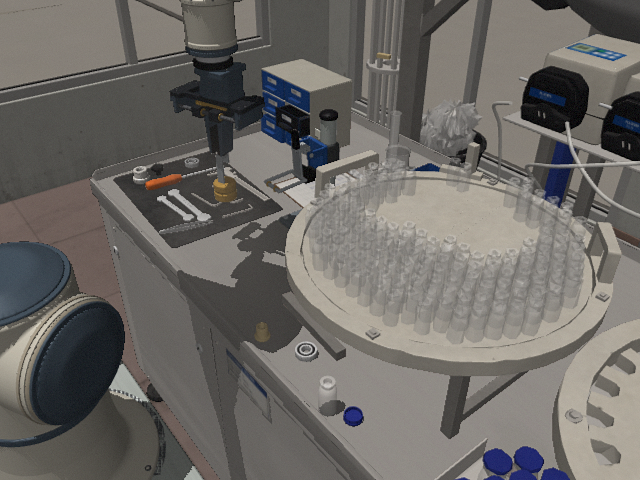

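Run:
```python
from h import *
d=np.load('pics/d_w11.npy')
q=goal_R(1.5398).as_quat(); s={'eef_pos':np.array([.5555,.2793,.3557]),'ee_rot':[q[3],q[0],q[1],q[2]]}
W=wcloud(d,s)
w=W[180:250,325:345].reshape(-1,3); w=w[(w[:,2]>.14)&(w[:,2]<.172)&(w[:,0]<.58)]
for y0 in np.arange(.24,.32,.006):
    t=w[abs(w[:,1]-y0)<.003]
    if len(t)>3: print('%.3f'%y0,len(t),t.min(0).round(4),t.max(0).round(4),t[:,0].mean().round(4),np.sort(t[:,2])[-5:].mean().round(4))
w=W[180:250,330:420].reshape(-1,3); w=w[(w[:,2]>.14)&(w[:,2]<.18)]
print(w.min(0),w.max(0))
# side rail slope
for x0 in np.arange(.57,.64,.01):
    t=w[(abs(w[:,0]-x0)<.004)]; print(x0.round(3),t[t[:,1]>.295][:,2].max().round(4) if (t[:,1]>.295).any() else None, t[:,1].min().round(4),t[:,1].max().round(4))
plan([.515,.279,.205],np.pi-.029,5,1)
```

```text
0.246 25 [0.5646 0.2468 0.1538] [0.5773 0.2489 0.1581] 0.5711 0.1578
0.252 66 [0.5646 0.2493 0.1539] [0.5774 0.255  0.1589] 0.571 0.1586
0.258 33 [0.5647 0.2552 0.154 ] [0.5712 0.2596 0.1587] 0.5679 0.1581
0.264 64 [0.5618 0.2611 0.1512] [0.5745 0.267  0.1606] 0.568 0.1602
0.270 39 [0.565  0.2672 0.1545] [0.5714 0.2727 0.1585] 0.5682 0.1581
0.276 39 [0.5652 0.2731 0.1543] [0.5716 0.2789 0.1583] 0.5685 0.1581
0.282 38 [0.5653 0.279  0.1545] [0.5717 0.2845 0.1583] 0.5684 0.158
0.288 59 [0.5625 0.285  0.1537] [0.5749 0.2909 0.1594] 0.5688 0.1593
0.294 44 [0.5636 0.291  0.1536] [0.5719 0.2967 0.1598] 0.5685 0.1583
0.300 71 [0.5658 0.2973 0.1538] [0.5781 0.303  0.159 ] 0.5717 0.1587
0.306 37 [0.566  0.303  0.1538] [0.5783 0.3058 0.1577] 0.5724 0.1574
[0.56275005 0.24478073 0.14856008] [0.65633447 0.3058282  0.17969128]
0.57 0.1588 0.2471 0.3058
0.58 0.159 0.2469 0.3054
0.59 0.1596 0.247 0.3053
0.6 0.1602 0.245 0.305
0.61 0.161 0.2452 0.3048
0.62 0.1618 0.2451 0.3045
0.63 0.1634 0.245 0.3044
0.64 0.1631 0.2452 0.3039
t 24.45 dist 0.0651 ang 0.371
1 -0.0036 -0.0108 0.0062 -0.001 -0.003 0.074; 1 -0.0044 -0.0106 0.0062 -0.001 -0.003 0.074; 1 -0.0051 -0.0102 0.0062 -0.001 -0.003 0.074; 1 -0.0058 -0.0098 0.0062 -0.001 -0.003 0.074; 1 -0.0065 -0.0094 0.0062 -0.001 -0.003 0.074
```

Request:
jog_arm(
  steps="1 -0.003 -0.009 0.005 0 -0.003 0.074; 1 -0.0045 -0.0105 0.006 0 -0.003 0.074; 1 -0.005 -0.010 0.006 0 -0.003 0.074; 1 -0.006 -0.010 0.006 0 -0.003 0.074; 1 -0.0065 -0.0095 0.006 0 -0.002 0.074; 1 0 0 0 0 0 0; 1 0 0 0 0 0 0; 1 0 0 0 0 0 0",
)

```text
time_s: 25.25
eef_pos: [0.5103, 0.2777, 0.1973]
ee_rot: [-0.006, 0.019, 1.0, -0.006]
wrist_force: [0.5, -0.7, -4.6]
width: 0.0153
```

Run:
```python
from h import *
s=st()
p,d=grab('wrist'); save('w15',p); np.save('pics/d_w15.npy',d)
p,d=grab('scene'); save('s15',p); np.save('pics/d_s15.npy',d)
cv2.imwrite('pics/s15z.png',cv2.resize(p[90:230,210:360,::-1],None,fx=4.2,fy=4.2,interpolation=cv2.INTER_CUBIC))
F=[]
for i in range(6):
    grab('wrist'); F.append(sensors.sense()['wrist_force'])
print(np.mean(F,0)); st()
```

```text
t 25.25 p [0.5103 0.2777 0.1973] xyaw 3.1036 z [-0.013 -0.012 -1.   ] F [ 0.53 -0.65 -4.59] w 0.0153 q [ 0.4   0.46  1.46 -0.01  1.24 -1.13]
[-0.27418377 -0.08315168 -4.17049061]
t 25.65 p [0.5107 0.2776 0.1978] xyaw 3.1022 z [-0.011 -0.011 -1.   ] F [-0.25  0.03 -4.  ] w 0.0156 q [ 0.4   0.46  1.46 -0.01  1.24 -1.13]
```

View pics/s15z.png

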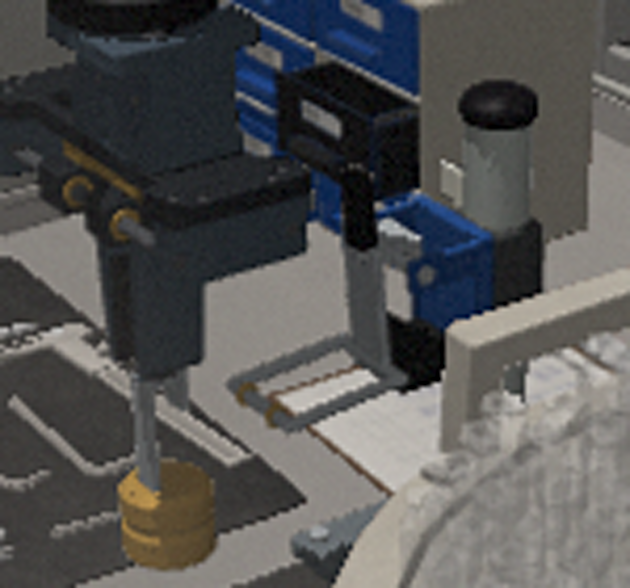

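View pics/w15.png

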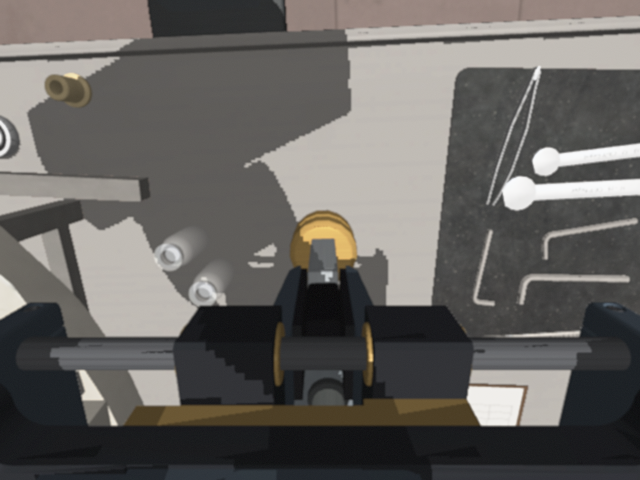

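Run:
```python
from h import *
plan([.545,.2768,.202],np.pi-.026,4,1)
```

```text
t 25.65 dist 0.0345 ang 0.021
1 -0.0086 0.0001 -0.0011 -0.003 -0.003 -0.003; 1 -0.0086 0.0001 -0.0011 -0.003 -0.003 -0.003; 1 -0.0086 0.0001 -0.0011 -0.003 -0.003 -0.003; 1 -0.0086 0 -0.0011 -0.003 -0.003 -0.003
```

Request:
jog_arm(
  steps="1 -0.006 0 -0.001 -0.003 -0.003 -0.003; 1 -0.009 0 -0.001 -0.003 -0.003 -0.003; 1 -0.009 0 -0.001 -0.003 -0.003 -0.003; 1 -0.008 0 -0.001 -0.002 -0.002 -0.003; 1 0 0 0 0 0 0; 1 0 0 0 0 0 0",
)

```text
time_s: 26.25
eef_pos: [0.5466, 0.2763, 0.2022]
ee_rot: [0.001, 0.013, 1.0, 0.0]
wrist_force: [1.0, 0.7, -4.3]
width: 0.016
```

Run:
```python
from h import *
s=st()
p,d=grab('scene'); save('s16',p); np.save('pics/d_s16.npy',d)
cv2.imwrite('pics/s16z.png',cv2.resize(p[130:230,230:350,::-1],None,fx=6,fy=6,interpolation=cv2.INTER_CUBIC))
print(spotter.pinpoint('weight_hook','scene')[:1],spotter.pinpoint('loop_bar_top','scene')[:1])
print('pred hook',proj('scene',[s['eef_pos'][0],s['eef_pos'][1],s['eef_pos'][2]-.0117]),'pred bar',proj('scene',[.5685,.2767,.158]))
plan([.5685,.2768,.202],np.pi-.026,3,1)
```

```text
t 26.25 p [0.5466 0.2763 0.2022] xyaw 3.1153 z [ 0.002  0.001 -1.   ] F [ 1.04  0.65 -4.25] w 0.016 q [ 0.37  0.49  1.39 -0.    1.26 -1.17]
[{'at': [234.1, 299.4], 'score': 0.72}] [{'at': [185.3, 270.8], 'score': 0.79}]
pred hook [173.70216107 263.30476703] pred bar [184.11050422 272.53962945]
t 26.4 dist 0.0224 ang 0.002
1 -0.0075 0.0003 0.0001 0 0.001 0; 1 -0.0075 0.0003 0.0001 0 0.001 0; 1 -0.0075 0.0003 0.0001 0 0.001 0
```

View pics/s16z.png

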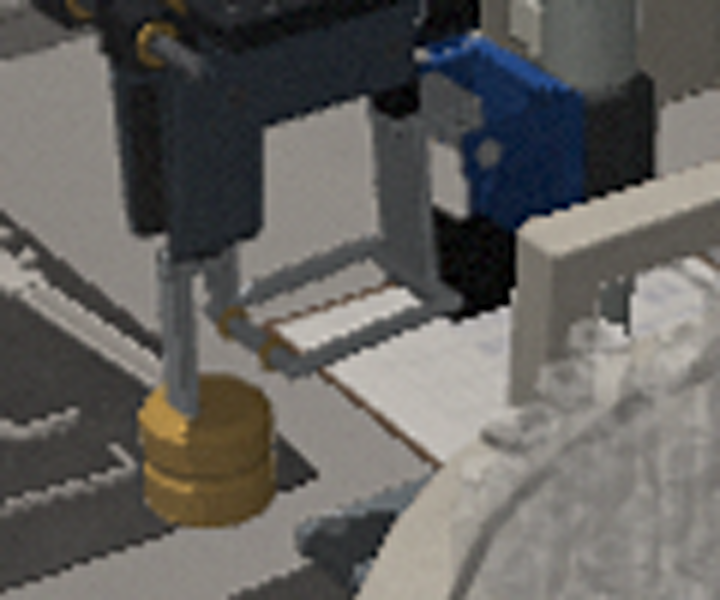

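Request:
jog_arm(
  steps="1 -0.005 0 0 0 0 0; 1 -0.0075 0 0 0 0 0; 1 -0.0065 0.0003 0 0 0 0; 1 -0.002 0.0003 0 0 0 0; 1 0 0 0 0 0 0; 1 0 0 0 0 0 0",
)

```text
time_s: 27.0
eef_pos: [0.5689, 0.2766, 0.2022]
ee_rot: [0.001, 0.013, 1.0, 0.0]
wrist_force: [0.3, -0.3, -4.0]
width: 0.0156
```

Run:
```python
from h import *
s=st()
p,d=grab('scene'); save('s17',p); np.save('pics/d_s17.npy',d)
cv2.imwrite('pics/s17z.png',cv2.resize(p[130:230,230:350,::-1],None,fx=6,fy=6,interpolation=cv2.INTER_CUBIC))
p,d=grab('side'); save('d17',p)
cv2.imwrite('pics/d17z.png',cv2.resize(p[120:220,250:370,::-1],None,fx=6,fy=6,interpolation=cv2.INTER_CUBIC))
p,d=grab('wrist'); save('w17',p)
```

```text
t 27.0 p [0.5689 0.2766 0.2022] xyaw 3.1159 z [ 0.002  0.    -1.   ] F [ 0.29 -0.32 -3.96] w 0.0156 q [ 0.36  0.51  1.34 -0.    1.28 -1.19]
```

View pics/s17z.png

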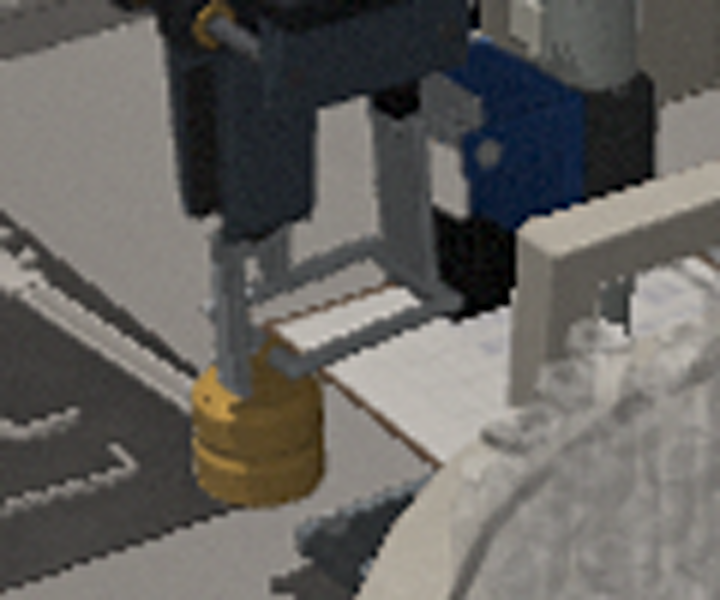

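View pics/d17z.png

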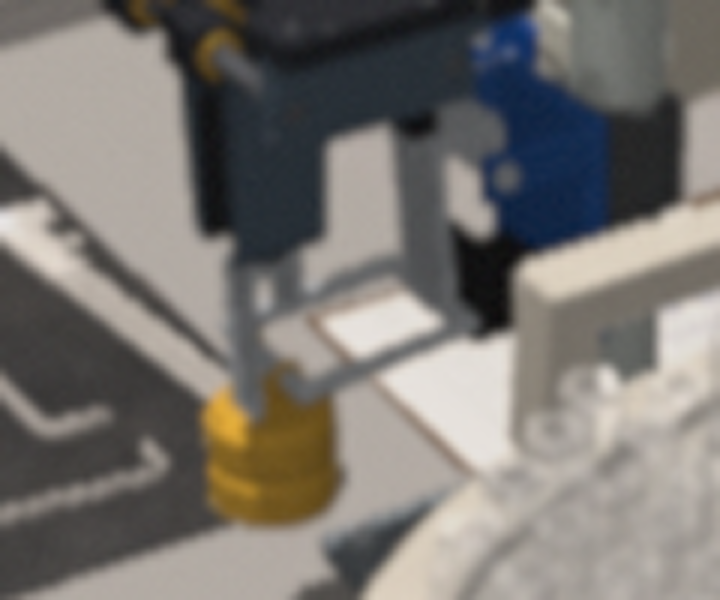

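View pics/w17.png

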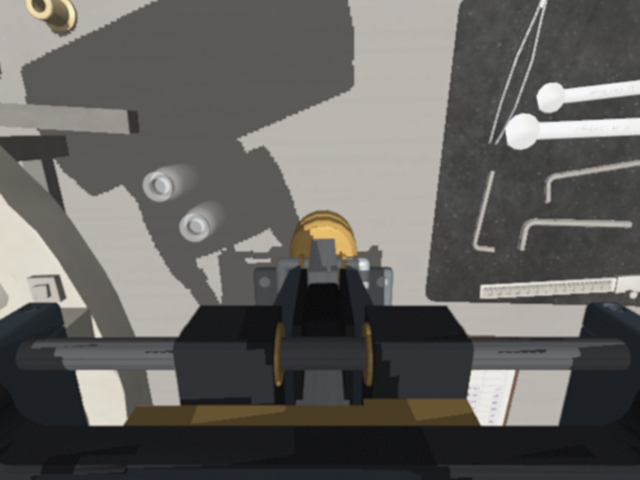

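Request:
jog_arm(
  steps="1 0 0 0.004 0 0 0; 1 0 0 0.006 0 0 0; 1 0 0 0.006 0 0 0; 1 0 0 0.004 0 0 0; 1 0 0 0.002 0 0 0; 1 0 0 0 0 0 0; 1 0 0 0 0 0 0",
)

```text
time_s: 27.85
eef_pos: [0.568, 0.2766, 0.1777]
ee_rot: [0.0, 0.013, 1.0, 0.0]
wrist_force: [-0.3, -0.6, -5.2]
width: 0.0155
```

Run:
```python
from h import *
s=st()
p,d=grab('scene'); save('s18',p); np.save('pics/d_s18.npy',d)
cv2.imwrite('pics/s18z.png',cv2.resize(p[130:230,230:350,::-1],None,fx=6,fy=6,interpolation=cv2.INTER_CUBIC))
p,d=grab('wrist'); save('w18',p)
cv2.imwrite('pics/w18z.png',cv2.resize(p[200:320,240:410,::-1],None,fx=4.5,fy=4.5,interpolation=cv2.INTER_CUBIC))
F=[]
for i in range(6):
    grab('wrist'); F.append(sensors.sense()['wrist_force'])
print(np.mean(F,0)); st()
```

```text
t 27.85 p [0.568  0.2766 0.1777] xyaw 3.1164 z [ 0.001  0.    -1.   ] F [-0.31 -0.64 -5.18] w 0.0155 q [ 0.36  0.54  1.37 -0.    1.23 -1.19]
[ 0.03349832  0.15894661 -4.27016971]
t 28.25 p [0.568  0.2766 0.1779] xyaw 3.1163 z [ 0.001  0.    -1.   ] F [ 0.59  0.14 -4.65] w 0.0157 q [ 0.36  0.54  1.37 -0.    1.23 -1.19]
```

View pics/s18z.png

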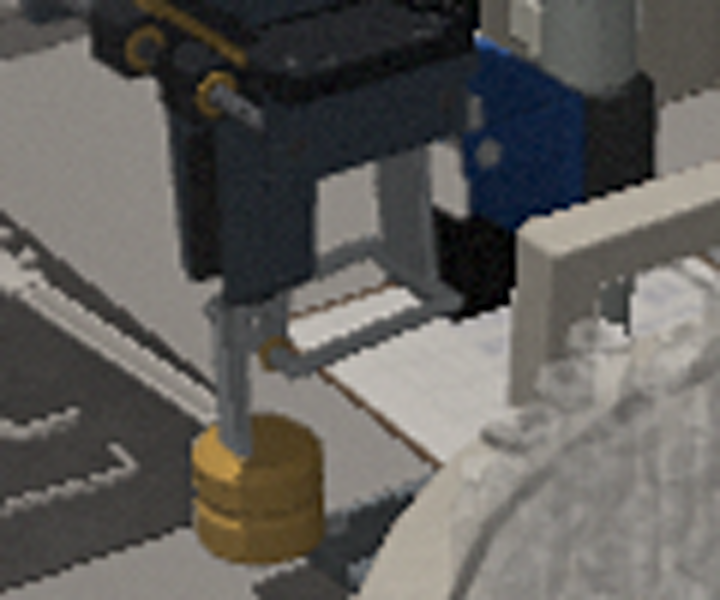

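View pics/w18z.png

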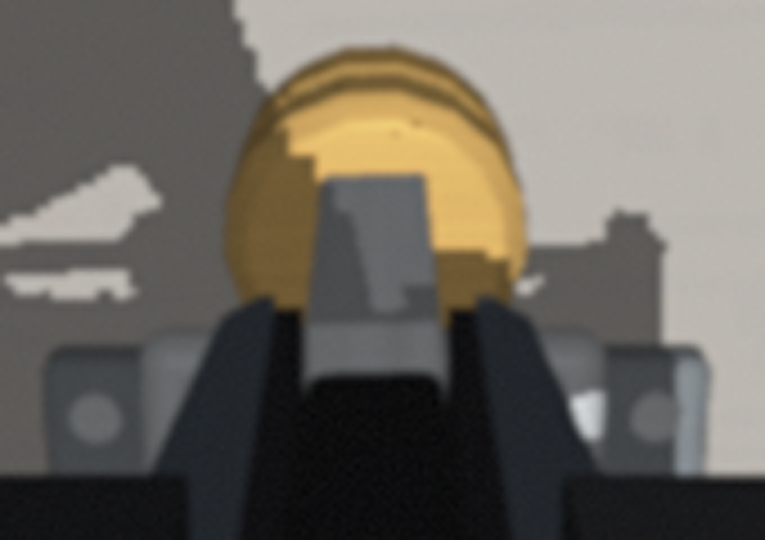

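Request:
jog_arm(
  steps="1 0 0 0.001 0 0 0; 1 0 0 0.0012 0 0 0; 1 0 0 0.0012 0 0 0; 1 0 0 0.0012 0 0 0; 1 0 0 0.0012 0 0 0; 1 0 0 0.0012 0 0 0; 1 0 0 0.0012 0 0 0; 1 0 0 0.0012 0 0 0",
)

```text
time_s: 29.05
eef_pos: [0.568, 0.2767, 0.1677]
ee_rot: [0.0, 0.013, 1.0, 0.0]
wrist_force: [-0.8, 0.5, -4.4]
width: 0.0155
```

Request:
jog_arm(
  steps="1 0 0 0.0012 0 0 0; 1 0 0 0.0012 0 0 0; 1 0 0 0.0012 0 0 0; 1 0 0 0.0012 0 0 0; 1 0 0 0.0012 0 0 0; 1 0 0 0.0012 0 0 0; 1 0 0 0 0 0 0",
)

```text
time_s: 29.75
eef_pos: [0.5681, 0.2767, 0.1599]
ee_rot: [0.001, 0.013, 1.0, 0.0]
wrist_force: [-0.6, -0.7, -2.6]
width: 0.0158
```

Run:
```python
from h import *
s=st()
p,d=grab('scene'); save('s19',p); np.save('pics/d_s19.npy',d)
cv2.imwrite('pics/s19z.png',cv2.resize(p[110:230,230:350,::-1],None,fx=5,fy=5,interpolation=cv2.INTER_CUBIC))
F=[]
for i in range(6):
    grab('wrist'); F.append(sensors.sense()['wrist_force'])
print(np.mean(F,0)); st()
```

```text
t 29.75 p [0.5681 0.2767 0.1599] xyaw 3.1164 z [ 0.001  0.    -1.   ] F [-0.64 -0.65 -2.57] w 0.0158 q [ 0.36  0.56  1.39 -0.    1.19 -1.19]
[-0.30234882 -0.08561905 -2.75515554]
t 30.1 p [0.5681 0.2767 0.1601] xyaw 3.1164 z [ 0.001  0.    -1.   ] F [-0.89  0.46 -2.98] w 0.0157 q [ 0.36  0.56  1.39 -0.    1.19 -1.19]
```

View pics/s19z.png

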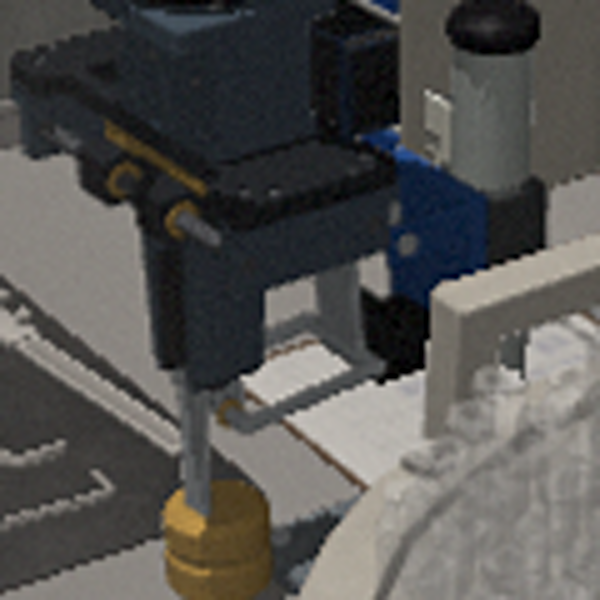

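Request:
jog_arm(
  steps="1 0 0 0.0012 0 0 0; 1 0 0 0.0012 0 0 0; 1 0 0 0.0012 0 0 0; 1 0 0 0.0012 0 0 0; 1 0 0 0.0012 0 0 0; 1 0 0 0.0012 0 0 0; 1 0 0 0.0012 0 0 0; 1 0 0 0.0012 0 0 0",
)

```text
time_s: 30.9
eef_pos: [0.5682, 0.2767, 0.15]
ee_rot: [0.001, 0.013, 1.0, 0.0]
wrist_force: [-1.1, -0.7, -1.4]
width: 0.0157
```

Run:
```python
from h import *
F=[]
for i in range(8):
    grab('wrist'); F.append(sensors.sense()['wrist_force'])
print(np.mean(F,0)); st()
```

```text
[-1.14496507 -0.3959936  -0.94933522]
t 31.3 p [0.5682 0.2767 0.1502] xyaw 3.1164 z [ 0.002  0.    -1.   ] F [-0.56 -0.19 -1.15] w 0.0157 q [ 0.36  0.57  1.4  -0.    1.17 -1.19]
```

Request:
jog_arm(
  steps="1 0 0 0.001 0 0 0; 1 0.0003 0 0.001 0 0 0; 1 0.0003 0 0.001 0 0 0; 1 0.0002 0 0.001 0 0 0; 1 0 0 0.0005 0 0 0; 1 0 0 0 0 0 0",
)

```text
time_s: 31.9
eef_pos: [0.5681, 0.2768, 0.1457]
ee_rot: [0.002, 0.013, 1.0, 0.0]
wrist_force: [0.3, -0.8, -0.5]
width: 0.0156
```

Run:
```python
from h import *
F=[]
for i in range(14):
    p,d=grab('wrist' if i else 'scene'); F.append(sensors.sense()['wrist_force'])
    if i==0:
        save('s20',p)
        cv2.imwrite('pics/s20z.png',cv2.resize(p[110:230,230:350,::-1],None,fx=5,fy=5,interpolation=cv2.INTER_CUBIC))
print(np.mean(F,0),np.std(F,0)); st()
```

```text
[-0.23677829 -0.61854989 -0.02094381] [0.60410346 0.31524282 0.38063506]
t 32.6 p [0.5681 0.2768 0.1458] xyaw 3.1163 z [ 0.003  0.001 -1.   ] F [-0.35 -0.54 -0.08] w 0.0156 q [ 0.36  0.57  1.41 -0.    1.16 -1.19]
```

View pics/s20z.png

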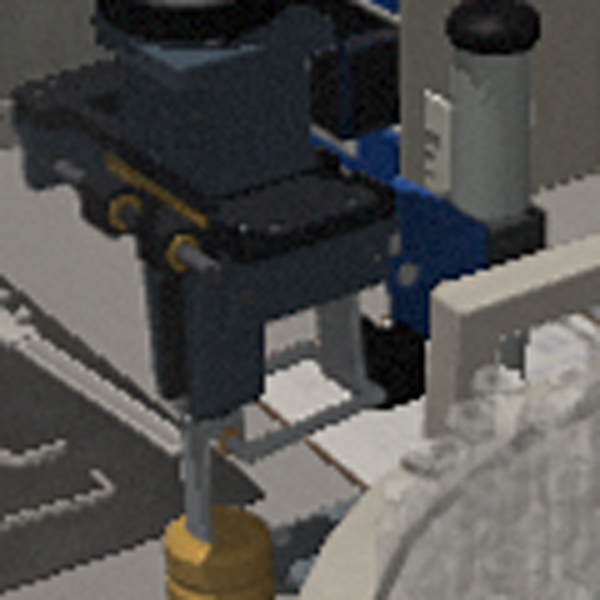

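Request:
jog_arm(
  steps="1 0 0 0 0 0 0; 0.64 0 0 0 0 0 0; 0.61 0 0 0 0 0 0; 0.58 0 0 0 0 0 0; 0.54 0 0 0 0 0 0; 0.48 0 0 0 0 0 0; 0.4 0 0 0 0 0 0; 0.3 0 0 0 0 0 0",
  force=4,
)

```text
time_s: 33.4
eef_pos: [0.5683, 0.2771, 0.1459]
ee_rot: [0.002, 0.013, 1.0, 0.001]
wrist_force: [-0.2, 0.6, -0.4]
width: 0.0313
```

Run:
```python
from h import *
st()
p,d=grab('scene'); save('s21',p)
cv2.imwrite('pics/s21z.png',cv2.resize(p[110:230,230:350,::-1],None,fx=5,fy=5,interpolation=cv2.INTER_CUBIC))
p,d=grab('wrist'); save('w21',p)
cv2.imwrite('pics/w21z.png',cv2.resize(p[200:320,240:410,::-1],None,fx=4.5,fy=4.5,interpolation=cv2.INTER_CUBIC))
```

```text
t 33.4 p [0.5683 0.2771 0.1459] xyaw 3.1163 z [ 0.004  0.001 -1.   ] F [-0.22  0.65 -0.43] w 0.0313 q [ 0.36  0.57  1.41 -0.    1.16 -1.19]
```

View pics/s21z.png

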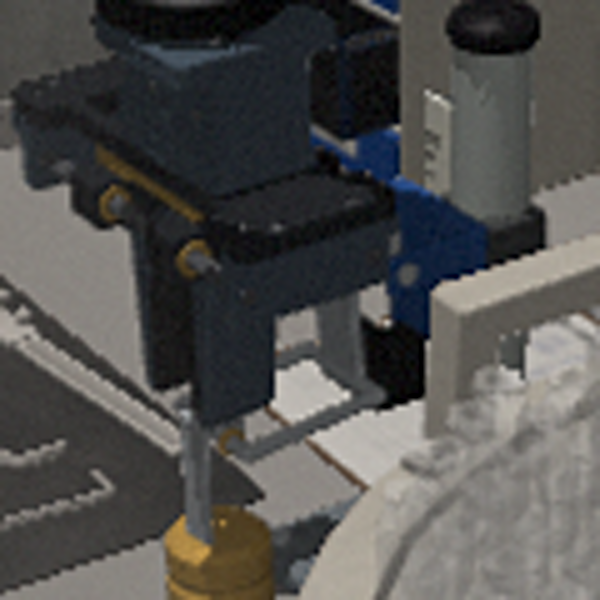

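View pics/w21z.png

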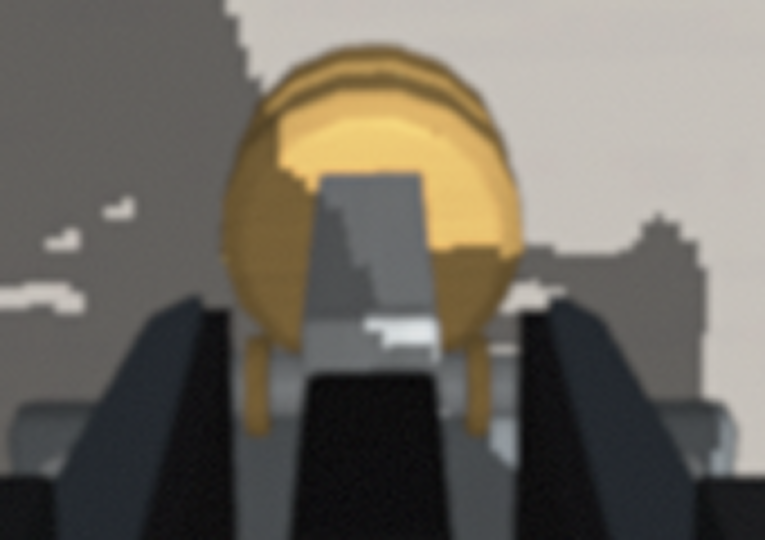

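Request:
jog_arm(
  steps="0.3 0 0 -0.004 0 0 0; 0.3 0 0 -0.008 0 0 0; 0.3 0.0005 0 -0.012 0 0 0; 0.3 0.001 0 -0.02 0 0 0; 0.3 0.005 0 -0.03 0 0 0; 0.3 0.015 0 -0.03 0 0 0; 0.3 0.03 0 -0.02 0 0 0; 0.3 0.03 0 0 0 0 0",
)

```text
time_s: 34.3
eef_pos: [0.4872, 0.2789, 0.2798]
ee_rot: [0.004, 0.014, 1.0, 0.001]
wrist_force: [0.1, 1.1, -1.1]
width: 0.032
```

Request:
jog_arm(
  steps="0.3 0.02 0 -0.02 0 0 0; 0.3 0 0 0 0 0 0; 0.3 0 0 0 0 0 0; 0.3 0 0 0 0 0 0; 0.3 0 0 0 0 0 0; 0.3 0 0 0 0 0 0; 0.3 0 0 0 0 0 0; 0.3 0 0 0 0 0 0",
)

```text
time_s: 35.1
eef_pos: [0.4649, 0.2792, 0.3037]
ee_rot: [0.005, 0.013, 1.0, 0.002]
wrist_force: [0.9, -0.4, 0.7]
width: 0.0321
```

Run:
```python
from h import *
st()
p,d=grab('scene'); save('s22',p); a=p.astype(int)
cv2.imwrite('pics/s22z.png',cv2.resize(p[110:230,230:350,::-1],None,fx=5,fy=5,interpolation=cv2.INTER_CUBIC))
pw,dw=grab('wrist'); save('w22',pw); s=sensors.sense(); W=wcloud(dw,s)
for i in range(5): grab('wrist')
p,d=grab('scene'); save('s23',p); b=p.astype(int)
print('diff',abs(a-b)[110:230,230:350].mean(),abs(a-b)[110:230,230:350].max())
for n,c in [('weight_hook','wrist'),('loop_bar_top','wrist'),('rail_top','wrist'),('hanger_hook','wrist')]:
    for x in spotter.pinpoint(n,c)[:1]: print(n,np.round(x['at'],1),round(x['score'],2),W[int(x['at'][0]),int(x['at'][1])].round(4))
```

```text
t 35.1 p [0.4649 0.2792 0.3037] xyaw 3.1146 z [ 0.01   0.004 -1.   ] F [ 0.88 -0.36  0.74] w 0.0321 q [ 0.43  0.29  1.42 -0.    1.42 -1.11]
diff 2.1810416666666668 61
weight_hook [314.5 321.6] 0.94 [0.5624 0.2756 0.1457]
loop_bar_top [315.3 324. ] 0.91 [0.5624 0.2786 0.148 ]
```

View pics/s22z.png

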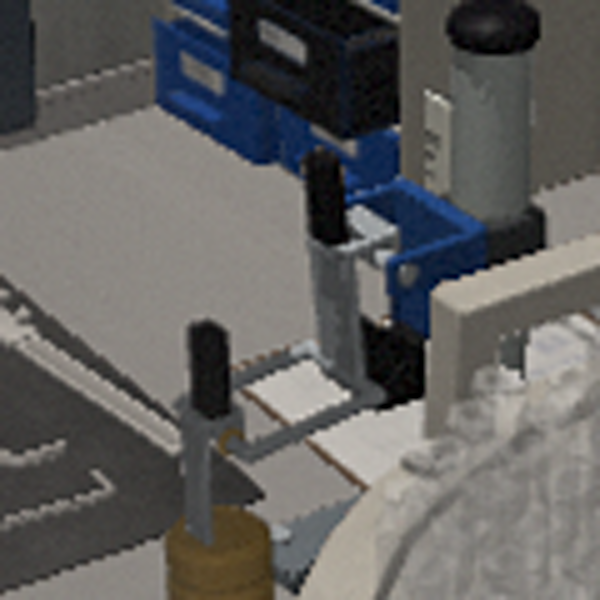

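View pics/s23.png

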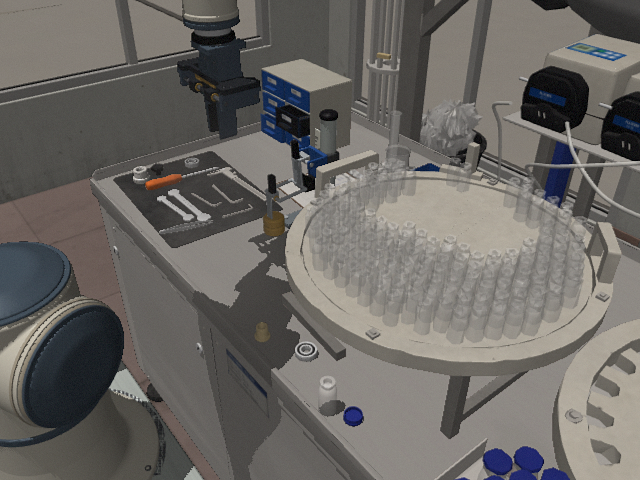

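View pics/w22.png

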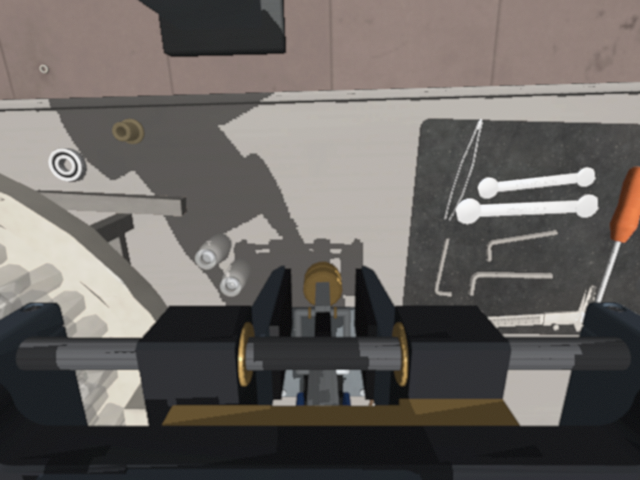

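Request:
jog_arm(
  steps="0.3 0 0 0 0 0 0; 0.3 0 0 0 0 0 0; 0.3 0 0 0 0 0 0; 0.3 0 0 0 0 0 0; 0.3 0 0 0 0 0 0; 0.3 0 0 0 0 0 0; 0.3 0 0 0 0 0 0; 0.3 0 0 0 0 0 0",
)

```text
time_s: 36.5
eef_pos: [0.4647, 0.2793, 0.3042]
ee_rot: [0.005, 0.013, 1.0, 0.002]
wrist_force: [-1.1, -0.1, 0.7]
width: 0.0322
```

Run:
```python
from h import *
a=cv2.imread('pics/s23.png')[:,:,::-1]
p,d=grab('scene'); save('s24',p)
for nm,(r,c,h,w) in {'weight':(170,255,70,35),'hanger':(135,280,60,40)}.items():
    sh=cv2.phaseCorrelate(cv2.cvtColor(a[r:r+h,c:c+w].copy(),6).astype(np.float32),cv2.cvtColor(p[r:r+h,c:c+w].copy(),6).astype(np.float32)); print(nm,sh)
# lean from tab/strap pixels: top of tab vs foot of strap (scene zoom /5 +offset)
print(job.finish_job())
```

```text
weight ((-0.021418290850053978, -0.04717770916911945), 1.0017124313263246)
hanger ((0.023200049698150593, 0.007447660117467336), 1.0138075790802639)
the job is handed in; nothing more can be done
None
```

The spring check stand is loaded and the job is handed in at about 36.5 s. The hanger hangs on the carriage rail and the check weight hangs from the hanger's front bar. No verdict was reported.

**Hanger:** I pinched the tab across x instead of across y as advised. Across y, the gripper body would have hit the rim of the big dial. I leaned the hanger back about 0.06–0.07 rad and eased it down at roughly 10 mm/s. I let go when the mean wrist force was about 0 N (measured weight about 2.3 N).

**Weight:** I pinched it across y and passed the bar in under the tongue. I lowered it at about 10–12 mm/s and let go when the mean vertical force was about 0.0 N (measured weight about 4.2–5 N). From those forces, the carriage should rest about 35 mm down.

**Last checks:**
- **Position:** In the last pictures the weight's hook sits between the two collars and the hanger is on the rail. The weight's underside is about 39 mm above the table.
- **Stillness:** Between the last two scene pictures, about 1.4 s apart, the weight and hanger shifted by less than 0.05 pixel.
- **Surroundings:** The gripper was well clear, and the bystanders looked unmoved.

**Not checked:** I did not measure the hanger's final lean or the carriage's speed directly. The last attempt to locate the rail and the hanger's hook with the wrist camera found neither, as the gripper hid them.

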